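# Unload a cured glue-up

### The arm

A 6-joint arm with a two-finger parallel gripper is mounted at the origin on the work surface. World frame = base frame: x ahead of the robot, y to its left, z up, the work surface at z = 0. Lengths are in m, angles in rad, forces in N, time in s.
With the tool pointing down it reaches from about 0.25 to 0.725 m from the base axis. Payload 4 kg.
Tool frame: the origin (TCP) lies midway between the tips of the shut fingers; the grasp point (between the pads) lies 19 mm behind it; z points along the fingers, y is the line along which they close (so a half turn about z gives the same grasp; the last joint's range is limited). The gripper opens to 85 mm and grips with 20 to 120 N. Pads are 22 mm wide; open, the fingers measure 114 mm over their backs; the gripper's body (76 mm by 85 mm) begins 54 mm behind the grasp point. The pads swing forward as they close: fully open they stand 13 mm farther back than shut.
Start: joints at [1.229, 0.241, 0.005, 1.335, 0, 1.571], TCP at [0.168, 0.471, 0.195] pointing down, gripper open.
Joint ranges: [-2.72, 2.72], [-1.05, 1.87], [-1.09, 1.28], [-1.99, 2.15], [-1.42, 1.44], [-3.14, 3.14]. Speed limits (rad/s): [2.79, 2.79, 3.14, 3.14, 3.14, 3.14].

### API

Orientations are given as a unit quaternion [x, y, z, w].
In Python, from workcell import bot gives the robot as it stands. The module is installed in compiled form; this text tells all that it offers.
- The arm moves only by the tool jog_arm, never from a script. Its argument "deltas" is a list of rows, each an object with "fingers": the opening, from 0 (shut) to 1 (fully open); "delta_pos": the shift along the tool's x, y, z normalised to -1 to 1, where 1 is 300 mm, a list of three; "yaw": the turn about the tool's z normalised to -1 to 1, where 1 is pi/4 rad. A call has 1 to 12 rows; each row is the pose to reach, as a shift and turn from the pose commanded when the call began, along the tool's axes at that moment; what a row does not reach only later rows make up. A row lasts 1/10 s, in which the tool goes at most 50 mm and 8.59 degrees, less where a joint would pass 70% of its speed; a pose out of reach is approached as far as the arm can. A call with a number of a shift or a turn outside -1 to 1 is refused whole. A call with a gripper value outside its range is refused whole. The fingers move at their own pace and stop on an object; the grip force is fixed at half the most. Time passes only in rows, so rows that repeat a pose let the fingers close. It gives the time, the measured TCP pose, the force, the opening and the grip force at its end, in the units of the state.
- bot.get_obs(): the state, without advancing time (a new reading comes with each control period).
- bot.camera(name): name is "scene" or "side" or "wrist"; returns a dict with "image" (480x640x3 uint8, red, green, blue), "range_z" (480x640 float32, m along the optical axis (not along the pixel's ray), 0 where there is no reading), "fx", "fy", "cx", "cy" (pixels), "distortion" ([k1, k2, p1, p2, k3] as OpenCV has them; the pictures are not rectified), "rvec" (rotation vector, rad) and "tvec" (3), from world to camera coordinates, as OpenCV has them. Camera axes: x right, y down, z forward; pixel columns grow to the right and rows downward; lengths in m; the calibration is good to about 2 mm. A picture is of the moment at which its call begins.
- bot.job_done(): hands the job in; it is judged then, once.
The state is a dict: "clock": time; "joint_pos": joint angles; "joint_vel": joint speeds; "tau": joint torques, N m; "eef_pos": TCP position; "tool_rot": TCP orientation; "ft_force": force on the tool from outside, world axes, zero at the start; "ft_torque": the same for the moment, N m; "grip_width": finger opening in m; "grasp_force": force on a finger pad.
Only numpy, scipy, OpenCV 4.12 (cv2) and the standard library are available. Lean on these libraries where they do the work, as an engineer would, in place of code of your own. Each camera call takes 0.05 s, during which the arm holds its last target. There are 200 camera calls.

### The job

The glued panel has cured under its caul and weights: take the stack apart from the top down. Put each weight upright in the round saucer of its own size, then lay the caul flat in the shallow tray, and last lay the panel across the two battens of the drying rack, centred and square to it. Set everything down without dropping it or tipping a weight over, and leave the glue bottle and the screw jar where they stand.

Things in the scene. Friction and masses are not known exactly. Their poses are not given: they have to be found in the camera images.
- panel: Freshly laminated wooden panel (dark face, pale plywood underneath), the lowest layer of the stack, lying flat on the bench, long side roughly across the robot's front: 140 (own x) x 62 (own y) x 16 mm (z). Origin: centre of its underside. About 0.1 kg. Grip it across its 62 mm width.
- caul: Pale beech pressing block (caul) lying flat on the panel, roughly centred and lined up with it, so the panel shows about 6 mm at each side and 14 mm at each end: 112 (own x) x 50 (own y) x 28 mm (z). Origin: centre of its underside. About 0.12 kg. Grip it across its 50 mm width.
- weight_large: Large steel weight standing on one end of the caul: cylinder 48 mm diameter, 36 mm tall, with a round grip on top, 22 mm diameter, from 42 to 66 mm above the origin (a thinner neck below it). Total height 66 mm. Origin: centre of its underside, z up along its axis; yaw has no meaning. About 0.55 kg.
- weight_small: Small steel weight standing on the other end of the caul, about 56 mm from the large one: cylinder 34 mm diameter, 28 mm tall, with a round grip on top, 18 mm diameter, from 34 to 58 mm above the origin (a thinner neck below it). Total height 58 mm. Origin: centre of its underside, z up along its axis; yaw has no meaning. About 0.22 kg.
- saucer_large: Place of the large weight: the larger of two round wooden saucers with a cork floor, fixed to the bench. Outside diameter 82 mm, inside 68 mm, rim 16 mm high, floor 6 mm above the bench. Origin: centre of its underside.
- saucer_small: Place of the small weight: the smaller of two round wooden saucers with a cork floor, fixed to the bench. Outside diameter 66 mm, inside 52 mm, rim 16 mm high, floor 6 mm above the bench. Origin: centre of its underside.
- caul_tray: Place of the caul: shallow rectangular plywood tray fixed to the bench, outside 148 (own x) x 86 (own y) x 16 mm high, walls 6 mm thick, inside 136 x 74 mm, floor 6 mm above the bench. Origin: centre of its underside. The caul lies along the tray's long side (own x), either way round.
- rack: Place of the panel: drying rack fixed to the bench, a plywood base 170 (own x) x 90 (own y) x 8 mm with two pale battens across it (each 16 x 90 mm, centred at x = -45 and +45 mm) whose tops are 20 mm above the bench. Origin: centre of its underside. The panel lies flat on both battens, its long side along the rack's long side (own x), either way round.
- glue_bottle: White plastic glue bottle with an orange cap, standing by itself on the bench, 48 mm diameter, 130 mm tall; leave it alone. Origin: centre of its underside.
- screw_jar: Glass jar with a steel cap standing on the bench between the places, 52 mm diameter, 62 mm tall; leave it alone. Origin: centre of its underside.
Things that resemble listed ones, but are neither listed nor needed, are in the scene too. What is shaped like the saucer_small but green is not meant. What is shaped like the weight_large but yellow is not meant.

How it is judged:
On the way, in this order (a step that is already met when the one before it is completed fails the run):
1. both weights stand released in the saucers of their own sizes (horizontal distance between weight_large and saucer_large below 0.013 m and z of weight_large in the frame of saucer_large between 0.003 and 0.009 m and angle between each of weight_large, weight_small's own z axis and vertical below 0.08 rad and horizontal distance between weight_small and saucer_small below 0.013 m and z of weight_small in the frame of saucer_small between 0.003 and 0.009 m and contact force between the fingers and weight_large below 0.1 N and contact force between the fingers and weight_small below 0.1 N), for 0.2 s.
2. then the caul lies released and flat in the tray (horizontal distance between caul and caul_tray below 0.018 m and z of caul in the frame of caul_tray between 0.003 and 0.009 m and angle between caul's own z axis and vertical below 0.08 rad and angle between the x axis of caul and the x axis of caul_tray, either way round below 0.3 rad and contact force between the fingers and caul below 0.1 N), for 0.2 s.
3. last, the panel lies released across both battens of the rack (horizontal distance between panel and rack below 0.015 m and z of panel in the frame of rack between 0.017 and 0.023 m and angle between panel's own z axis and vertical below 0.08 rad and angle between the x axis of panel and the x axis of rack, either way round below 0.17 rad and contact force between the fingers and panel below 0.1 N), for 0.2 s.
At the end, for the whole second after the job is handed in: Weights upright on the floors of their own saucers, within 13 mm of centre; caul flat on the tray's floor, within 18 mm of centre and 0.3 rad of its long side; panel flat on both battens, within 15 mm of the rack's centre and 0.17 rad of its long side; all at rest (horizontal distance between weight_large and saucer_large below 0.013 m and z of weight_large in the frame of saucer_large between 0.003 and 0.009 m and angle between each of weight_large, weight_small, caul, panel's own z axis and vertical below 0.08 rad and horizontal distance between weight_small and saucer_small below 0.013 m and z of weight_small in the frame of saucer_small between 0.003 and 0.009 m and horizontal distance between caul and caul_tray below 0.018 m and z of caul in the frame of caul_tray between 0.003 and 0.009 m and angle between the x axis of caul and the x axis of caul_tray, either way round below 0.3 rad and horizontal distance between panel and rack below 0.015 m and z of panel in the frame of rack between 0.017 and 0.023 m and angle between the x axis of panel and the x axis of rack, either way round below 0.17 rad and linear speed of each of weight_large, weight_small, caul, panel below 0.01 m/s and angular speed of each of weight_large, weight_small, caul, panel below 0.1 rad/s); the robot touches nothing.
It fails at once if a weight, the caul or the panel is dropped (falls free of the fingers faster than 0.6 m/s, about 2 cm of fall) ((linear speed of weight_large above 0.6 m/s and contact force between the fingers and weight_large below 0.01 N) or (linear speed of weight_small above 0.6 m/s and contact force between the fingers and weight_small below 0.01 N) or (linear speed of caul above 0.6 m/s and contact force between the fingers and caul below 0.01 N) or (linear speed of panel above 0.6 m/s and contact force between the fingers and panel below 0.01 N)).
It fails at once if a weight is tipped over (angle between any of weight_large, weight_small's own z axis and vertical above 0.7 rad).
It fails at once if the glue bottle or the screw jar is shifted by more than 3 cm or tilted over (distance of any of glue_bottle, screw_jar from where it was at the start of the episode above 0.03 m or angle between any of glue_bottle, screw_jar's own z axis and vertical above 0.35 rad).
It also fails if it takes over 112 s, if anything falls off the work surface, if the arm or the gripper's body presses on something with over 40 N, if the wrist force passes 120 N, or if a joint passes its speed limit or range.

## Working session

There is one attempt and no reset: what is moved stays moved. The work goes in short steps, Python scripts to look and compute and a tool call to move; the robot and the scene stay as the last step left them, time stands still between calls to the robot, and variables do not carry over. Pictures are saved under pics/ and viewed, at most 17 in all, crops included, and the job is handed in when it is done.

Besides the shell and the picture viewer there is one more tool, called after "Emit:" as name([rows], argument=value, ...), one row to a line, values as JSON. jog_arm: Moves the arm, as the interface text tells. Scaled input: -1 to 1 covers 300 mm each way for a shift and pi/4 rad each way for a turn. Its arguments: {"type":"object","properties":{"deltas":{"type":"array","items":{"type":"object","properties":{"fingers":{"type":"number"},"delta_pos":{"type":"array","items":{"type":"number"}},"yaw":{"type":"number"}}}}},"required":["deltas"]}

```bash
mkdir -p pics; cat > h.py <<'E'
import numpy as np, cv2, pickle
from workcell import bot
def snap(n,tag):
    c=bot.camera(n); cv2.imwrite(f'pics/{tag}.png',c['image'][:,:,::-1]); pickle.dump(c,open(f'{tag}.pkl','wb')); return c
def load(tag): return pickle.load(open(f'{tag}.pkl','rb'))
def KD(c): return np.array([[c['fx'],0,c['cx']],[0,c['fy'],c['cy']],[0,0,1.]]),np.array(c['distortion'],float)
def ray(c,uv):
    K,D=KD(c); p=cv2.undistortPoints(np.array(uv,float).reshape(-1,1,2),K,D).reshape(-1,2)
    R=cv2.Rodrigues(np.array(c['rvec'],float))[0]; t=np.array(c['tvec'],float).ravel()
    d=np.c_[p,np.ones(len(p))]@R; return -R.T@t,d
def atz(c,uv,z):
    o,d=ray(c,uv); return o+d*((z-o[2])/d[:,2])[:,None]
def cloud(c):
    v,u=np.mgrid[:480,:640]; o,d=ray(c,np.c_[u.ravel(),v.ravel()])
    return (o+d*c['range_z'].reshape(-1,1)).reshape(480,640,3)
E
python3 - <<'E'
from h import *
for n in('scene','side','wrist'):
    c=snap(n,n+'0'); print(n,c['rvec'],c['tvec'],c['fx'],c['distortion'])
print(bot.get_obs())
a=[cv2.imread(f'pics/{n}0.png') for n in('scene','side')]
E
```

```text
scene [ 2.08715761  1.11726048 -0.50719532] [-0.31942807 -0.30585896  1.83738923] 559.225857937747 [-0.10252296  0.          0.          0.          0.        ]
side [ 1.99333687 -0.78664605  0.47885966] [-0.42133222  0.24713466  0.82068304] 499.7507202245939 [0.02047723 0.         0.         0.         0.        ]
wrist [-2.34284678 -1.65437923 -0.26597832] [-0.50101192 -0.04078168  0.37912924] 424.129175111217 [-0.04495241  0.          0.          0.          0.        ]
{'clock': 0.15, 'joint_pos': array([1.22902098e+00, 2.41236067e-01, 4.05447793e-03, 1.33521620e+00,
       8.86692037e-06, 1.57080967e+00]), 'joint_vel': array([-0.00044629, -0.00232906,  0.00371265,  0.00139066,  0.00088974,
        0.00032145]), 'tau': array([ 5.49852575e-04, -3.72634292e+01,  2.52639019e+01,  1.23401068e-02,
        2.39386674e-05, -3.16767476e-06]), 'eef_pos': array([0.16739831, 0.47057841, 0.19412738]), 'tool_rot': array([ 1.70063685e-01,  9.85432748e-01, -7.88315913e-04, -1.40533870e-04]), 'ft_force': array([ 0.67510509, -0.29110988, -0.02398226]), 'ft_torque': array([ 0.02117894, -0.02205909,  0.00042915]), 'grasp_force': 0.0, 'grip_width': 0.0854909777001198}
```

View pics/scene0.png

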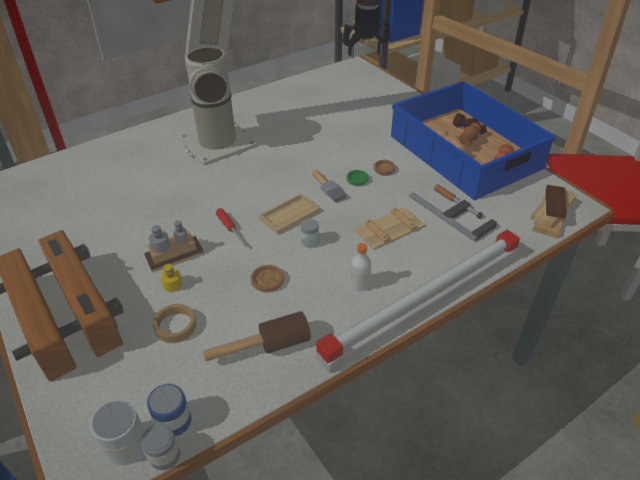

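View pics/side0.png

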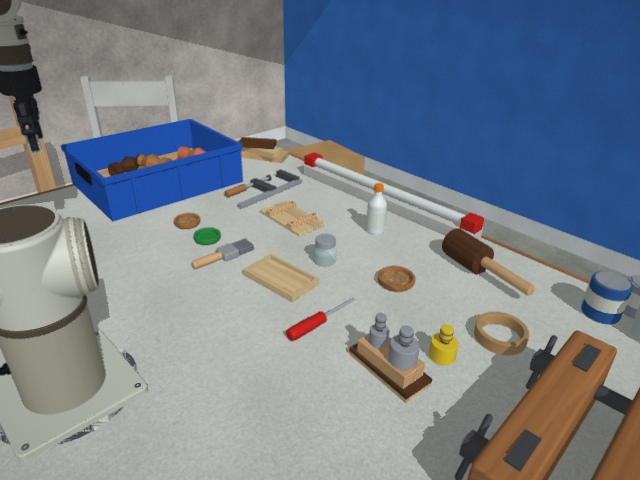

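The scene view shows the stack at (173,245), yellow decoy at (171,278), large saucer at (267,278), brown small saucer at (385,167) with the green decoy at (357,177), tray at (290,212), rack at (390,227), jar at (310,233) and bottle at (361,268). The side view shows the stack at (390,365), large saucer at (396,278), small saucer at (187,220), tray at (281,276) and rack at (292,217).

```bash
python3 - <<'E'
from h import *
s=load('scene0');d=load('side0')
P={'stackL':((157,232),(405,333),.11),'stackS':((180,225),(380,318),.1),'sauL':((267,278),(396,278),.012),'sauS':((385,167),(187,220),.012),'tray':((290,212),(281,276),.01),'rack':((390,227),(292,217),.015),'jar':((311,224),(325,238),.06),'bot':((362,247),(379,187),.13)}
for k,(a,b,z) in P.items():
    o1,d1=ray(s,[a]);o2,d2=ray(d,[b]);A=np.c_[d1[0],-d2[0]];x=np.linalg.lstsq(A,o2-o1,rcond=None)[0]
    p=o1+d1[0]*x[0];q=o2+d2[0]*x[1]
    print(k,'tri',((p+q)/2).round(3),'gap',np.linalg.norm(p-q).round(4),'atz',atz(s,[a],z)[0].round(3),atz(d,[b],z)[0].round(3), 'depth',cloud(s)[a[1],a[0]].round(3),cloud(d)[b[1],b[0]].round(3))
A=cv2.resize(cv2.imread('pics/side0.png')[190:410,170:470],None,fx=2.6,fy=2.6,interpolation=cv2.INTER_CUBIC);cv2.imwrite('pics/sidecrop.png',A)
c=load('wrist0');print('wrist cam pos',ray(c,[(320,240)]))
E
```

```text
stackL tri [ 0.42  -0.357  0.097] gap 0.0066 atz [ 0.437 -0.363  0.11 ] [ 0.409 -0.361  0.11 ] depth [ 0.425 -0.361  0.099] [ 0.408 -0.361  0.11 ]
stackS tri [ 0.424 -0.299  0.092] gap 0.0026 atz [ 0.434 -0.303  0.1  ] [ 0.417 -0.303  0.1  ] depth [ 0.426 -0.301  0.094] [ 0.413 -0.306  0.104]
sauL tri [ 0.633 -0.174  0.01 ] gap 0.0028 atz [ 0.636 -0.176  0.012] [ 0.631 -0.174  0.012] depth [ 0.628 -0.173  0.004] [ 0.637 -0.17   0.007]
sauS tri [0.431 0.356 0.009] gap 0.0022 atz [0.435 0.352 0.012] [0.429 0.354 0.012] depth [0.428 0.358 0.006] [0.433 0.362 0.007]
tray tri [0.452 0.002 0.01 ] gap 0.0007 atz [0.452 0.002 0.01 ] [0.451 0.001 0.01 ] depth [0.444 0.007 0.002] [0.453 0.004 0.008]
rack tri [0.651 0.197 0.004] gap 0.0013 atz [0.66  0.188 0.015] [0.639 0.183 0.015] depth [0.651 0.197 0.003] [0.646 0.191 0.009]
jar tri [ 0.575 -0.007  0.061] gap 0.001 atz [ 0.575 -0.007  0.06 ] [ 0.576 -0.006  0.06 ] depth [ 0.575 -0.008  0.061] [ 0.572 -0.009  0.063]
bot tri [0.769 0.007 0.124] gap 0.0007 atz [0.773 0.003 0.13 ] [ 0.759 -0.002  0.13 ] depth [0.773 0.003 0.13 ] [0.762 0.001 0.128]
wrist cam pos (array([0.09192825, 0.49927929, 0.37240362]), array([[ 0.30749255, -0.10062404, -0.94630384]]))
```

View pics/sidecrop.png

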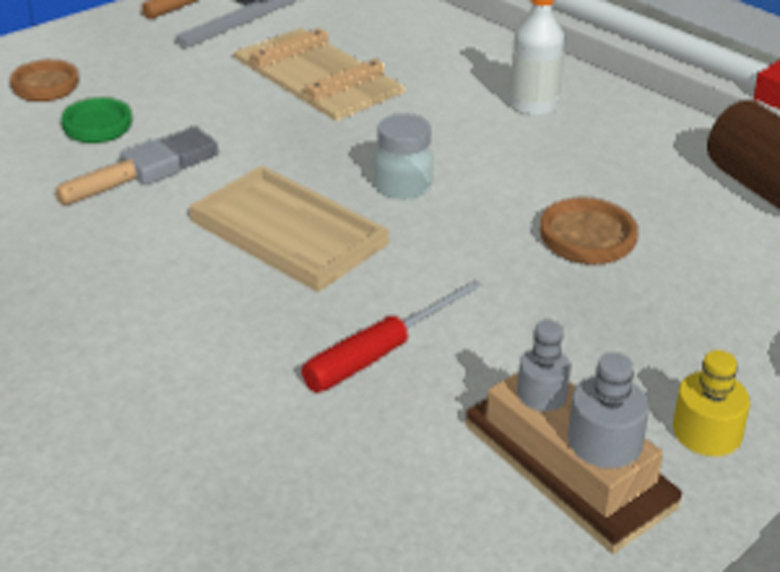

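View pics/wrist0.png

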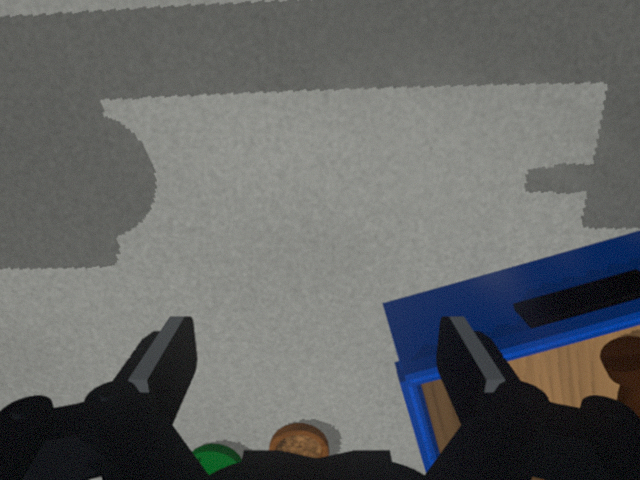

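```bash
python3 - <<'E'
from h import *
s=load('scene0');d=load('side0')
C=np.r_[cloud(s)[150:350,80:600].reshape(-1,3),cloud(d)[100:430,50:480].reshape(-1,3)]
# height map 3mm/px, x 0.2..0.85 (down), y 0.55..-0.55
H=np.zeros((220,370))
for x,y,z in C:
    i=int((x-.2)/.003);j=int((.55-y)/.003)
    if 0<=i<220 and 0<=j<370 and -.01<z<.3:H[i,j]=max(H[i,j],z)
np.save('H.npy',H)
cv2.imwrite('pics/H.png',cv2.resize(cv2.applyColorMap(np.uint8(np.clip(H/.13,0,1)*255),cv2.COLORMAP_JET),None,fx=2,fy=2,interpolation=0))
# from side crop corners (crop px /2.6 + (170,190))
f=lambda a:np.array(a)/2.6+[170,190]
pan=atz(d,f([(470,412),(612,540),(680,490)]),.016);print('panel',pan.round(3),np.linalg.norm(np.diff(pan,axis=0),axis=1), np.degrees(np.arctan2(*(pan[0]-pan[1])[[1,0]])))
tr=atz(d,f([(190,212),(263,169),(388,235),(319,278)]),.016);print('tray',tr.round(3),tr.mean(0),np.linalg.norm(np.diff(tr,axis=0),axis=1),np.degrees(np.arctan2(*(tr[1]-tr[2])[[1,0]])))
ra=atz(d,f([(235,52),(302,30),(404,86),(337,112)]),.008);print('rack',ra.round(3),ra.mean(0),np.linalg.norm(np.diff(ra,axis=0),axis=1),np.degrees(np.arctan2(*(ra[1]-ra[2])[[1,0]])))
print('yellow',atz(d,f([(720,360)]),.066),'green',atz(s,[(357,177)],.012))
E
```

```text
panel [[ 0.396 -0.261  0.016]
 [ 0.38  -0.397  0.016]
 [ 0.444 -0.401  0.016]] [0.13687928 0.06475132] 83.11339478174907
tray [[ 0.395  0.063  0.016]
 [ 0.482  0.074  0.016]
 [ 0.496 -0.073  0.016]
 [ 0.417 -0.078  0.016]] [ 0.44766559 -0.00354171  0.016     ] [0.08770923 0.14731389 0.07968578] 95.3932032224435
rack [[0.609 0.28  0.008]
 [0.694 0.273 0.008]
 [0.691 0.111 0.008]
 [0.606 0.116 0.008]] [0.64999104 0.1950949  0.008     ] [0.08555664 0.16272155 0.08448805] 88.773853870336
yellow [[ 0.51505632 -0.37474157  0.066     ]] green [[0.42810422 0.25092698 0.012     ]]
```

View pics/H.png

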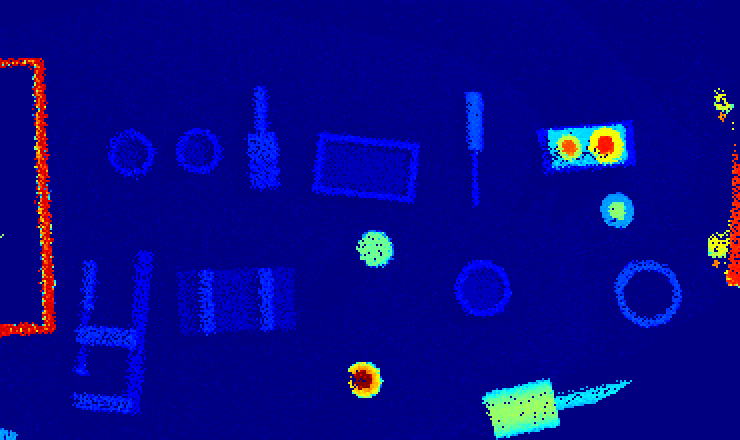

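The height map shows small saucer at (131,152), large saucer (483,288), tray (366,167), rack (237,300) and the weights at (569,147) and (605,145), which agrees with the triangulation. Moving above the stack.

Emit:
jog_arm([
  {"delta_pos":[-0.833,-1,-0.183],"yaw":1,"fingers":1},
  {"delta_pos":[-0.833,-1,-0.183],"yaw":1,"fingers":1},
  {"delta_pos":[-0.833,-1,-0.183],"yaw":1,"fingers":1},
  {"delta_pos":[-0.833,-1,-0.183],"yaw":1,"fingers":1},
  {"delta_pos":[-0.833,-1,-0.183],"yaw":1,"fingers":1},
  {"delta_pos":[-0.833,-1,-0.183],"yaw":1,"fingers":1},
  {"delta_pos":[-0.833,-1,-0.183],"yaw":1,"fingers":1},
  {"delta_pos":[-0.833,-1,-0.183],"yaw":1,"fingers":1},
  {"delta_pos":[-0.833,-1,-0.183],"yaw":1,"fingers":1},
])

```text
clock: 1.05
eef_pos: [0.3041, 0.1002, 0.2505]
tool_rot: [0.539, 0.842, 0.0, 0.001]
ft_force: [1.0, -0.2, 0.1]
grip_width: 0.0854
grasp_force: 0.0
```

```bash
cat >> h.py <<'E'
from scipy.spatial.transform import Rotation as Rn
def to(x,y,z,eyang=None):
    "units of a move from the present pose to world x,y,z; eyang = wanted tool-y angle, deg"
    o=bot.get_obs(); R=Rn.from_quat(o['tool_rot']).as_matrix(); p=o['eef_pos']
    e=np.degrees(np.arctan2(R[1,1],R[0,1])); u=R.T@(np.array([x,y,z])-p)/.3
    n=np.linalg.norm(u)*6
    w=0 if eyang is None else -((eyang-e+90)%180-90)/45
    print('at',p.round(4),'ey',e.round(2),'j6',o['joint_pos'][5].round(2),'tilt',R[:2,2].round(4),'t',round(o['clock'],2),'-> units',u.round(3),'yaw',round(w,3),'rows',n.round(1),abs(w)*45/8.59)
E
python3 -c "
from h import *
to(.42,-.33,.25,-5)"
```

```text
at [0.3041 0.1002 0.2505] ey 24.76 j6 1.46 tilt [ 0.0023 -0.001 ] t 1.05 -> units [-1.464 -0.25   0.004] yaw 0.661 rows 8.9 3.4645292582336236
```

Emit:
jog_arm([
  {"delta_pos":[-1,-0.17,0],"yaw":0.661,"fingers":1},
  {"delta_pos":[-1,-0.17,0],"yaw":0.661,"fingers":1},
  {"delta_pos":[-1,-0.17,0],"yaw":0.661,"fingers":1},
  {"delta_pos":[-1,-0.17,0],"yaw":0.661,"fingers":1},
  {"delta_pos":[-1,-0.17,0],"yaw":0.661,"fingers":1},
  {"delta_pos":[-1,-0.17,0],"yaw":0.661,"fingers":1},
  {"delta_pos":[-1,-0.17,0],"yaw":0.661,"fingers":1},
])

```text
clock: 1.75
eef_pos: [0.3863, -0.1919, 0.2485]
tool_rot: [0.735, 0.678, -0.001, 0.0]
ft_force: [-0.4, -0.2, -1.7]
grip_width: 0.0854
grasp_force: 0.0
```

```bash
python3 - <<'E'
from h import *
to(.419,-.345,.22,-5)
c=snap('wrist','w1')
E
```

```text
at [ 0.3863 -0.1919  0.2485] ey -4.64 j6 1.19 tilt [-0.0007 -0.0007] t 1.75 -> units [-0.5    0.15   0.095] yaw 0.008 rows 3.2 0.04152772793277923
```

View pics/w1.png

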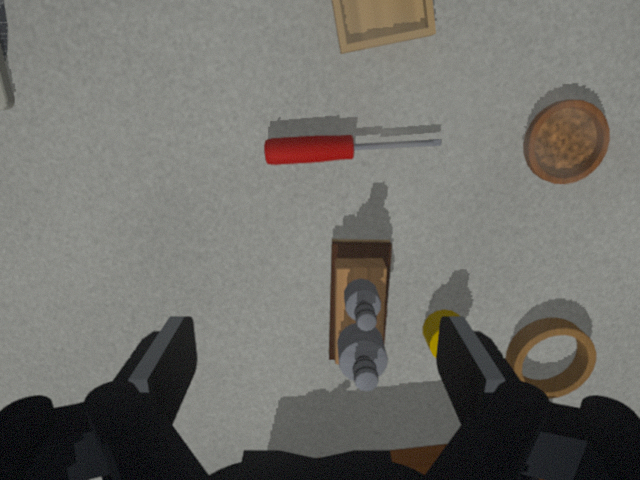

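The wrist view shows the grip tops at (366,379) large and (367,321) small, the panel's near end at (333,240)–(392,241), and the large saucer at (567,141).

```bash
python3 - <<'E'
from h import *
c=load('w1');Q=cloud(c)
print('L',atz(c,[(366,379)],.110),Q[379,366],'S',atz(c,[(367,321)],.102),Q[321,367])
print('sau',atz(c,[(567,141)],.014),Q[141,567])
p=atz(c,[(333,240),(392,241),(331,358)],.016);print(p,np.degrees(np.arctan2(*(p[0]-p[2])[[1,0]])),np.degrees(np.arctan2(*(p[1]-p[0])[[1,0]])))
s=load('scene0');m=Q.reshape(-1,3)
for n,cc in(('scene',s),('side',load('side0')),('w1',c)):
  q=cloud(cc).reshape(-1,3)
  for lo in(.105,.097):
    k=(abs(q[:,0]-.42)<.025)&(abs(q[:,1]-(-.36 if lo==.105 else -.302))<.02)&(q[:,2]>lo)&(q[:,2]<.12);print(n,lo,q[k].mean(0).round(4),k.sum())
E
```

```text
L [[ 0.41834034 -0.35190489  0.11      ]] [ 0.41836167 -0.35211522  0.10972477] S [[ 0.42229011 -0.2979477   0.102     ]] [ 0.42233339 -0.29823336  0.10150688]
sau [[ 0.63270914 -0.16876842  0.014     ]] [ 0.63752869 -0.16995868  0.00567205]
[[ 0.3990353  -0.25117065  0.016     ]
 [ 0.45931239 -0.25709806  0.016     ]
 [ 0.38723979 -0.39196711  0.016     ]] 85.21111323832369 -5.616188419856701
scene 0.105 [ 0.419  -0.3599  0.1082] 49
scene 0.097 [ 0.4216 -0.3056  0.1002] 34
side 0.105 [ 0.4156 -0.3583  0.11  ] 125
side 0.097 [ 0.4184 -0.3025  0.1018] 79
w1 0.105 [ 0.4184 -0.3539  0.1085] 381
w1 0.097 [ 0.4219 -0.2984  0.1006] 312
```

```bash
python3 -c "
from h import *
to(.4185,-.356,.083,-5)"
```

```text
at [ 0.3857 -0.1901  0.2485] ey -4.56 j6 1.19 tilt [-0.0016  0.0008] t 1.8 -> units [-0.543  0.154  0.551] yaw 0.01 rows 4.7 0.0512197014718425
```

Emit:
jog_arm([
  {"delta_pos":[-0.543,0.154,0.25],"yaw":0,"fingers":0.6},
  {"delta_pos":[-0.543,0.154,0.25],"yaw":0,"fingers":0.6},
  {"delta_pos":[-0.543,0.154,0.25],"yaw":0,"fingers":0.6},
  {"delta_pos":[-0.543,0.154,0.25],"yaw":0,"fingers":0.6},
  {"delta_pos":[-0.543,0.154,0.25],"yaw":0,"fingers":0.6},
  {"delta_pos":[-0.543,0.154,0.25],"yaw":0,"fingers":0.6},
  {"delta_pos":[-0.543,0.154,0.25],"yaw":0,"fingers":0.6},
])

```text
clock: 2.5
eef_pos: [0.4195, -0.3521, 0.1753]
tool_rot: [0.733, 0.681, 0.0, -0.0]
ft_force: [0.1, 0.1, 0.5]
grip_width: 0.0513
grasp_force: 0.0
```

```bash
python3 - <<'E'
from h import *
to(.4185,-.356,.083,-5)
c=snap('wrist','w2');to(.4185,-.356,.083,-5)
q=cloud(c).reshape(-1,3)
for lo,y in((.105,-.356),(.097,-.302)):
  k=(abs(q[:,0]-.42)<.02)&(abs(q[:,1]-y)<.018)&(q[:,2]>lo)&(q[:,2]<.12);print(lo,q[k].mean(0).round(4),q[k].min(0).round(4),q[k].max(0).round(4),k.sum())
E
```

```text
at [ 0.4195 -0.3521  0.1753] ey -4.2 j6 0.95 tilt [0.0002 0.0004] t 2.5 -> units [-0.013 -0.002  0.308] yaw 0.018 rows 1.8 0.09332829842448831
at [ 0.4196 -0.3524  0.1757] ey -4.19 j6 0.95 tilt [ 0.0009 -0.0003] t 2.55 -> units [-0.012 -0.003  0.309] yaw 0.018 rows 1.9 0.09404202061912965
0.105 [ 0.4187 -0.3546  0.1088] [ 0.4079 -0.3659  0.1052] [ 0.4295 -0.3445  0.1116] 931
0.097 [ 0.4219 -0.2998  0.101 ] [ 0.4129 -0.3092  0.0971] [ 0.4307 -0.2911  0.1031] 708
```

View pics/w2.png

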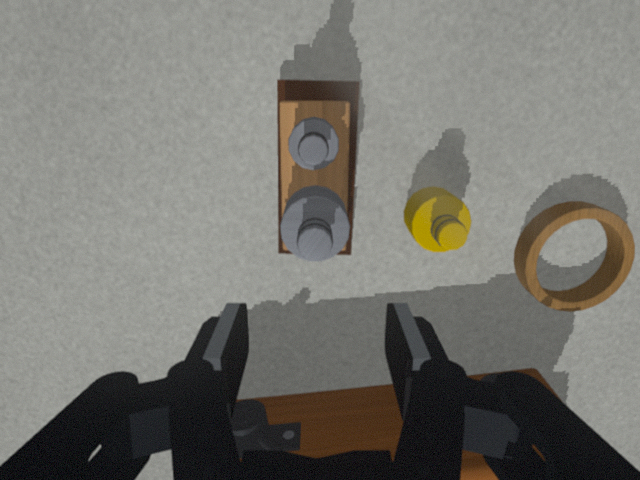

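The grip tops lie at (315,235) large and (314,148) small, centred between the fingers. Descending onto the large weight.

Emit:
jog_arm([
  {"delta_pos":[-0.012,0,0.2],"yaw":0,"fingers":0.6},
  {"delta_pos":[-0.012,0,0.3],"yaw":0,"fingers":0.6},
  {"delta_pos":[-0.012,0,0.308],"yaw":0,"fingers":0.6},
  {"delta_pos":[-0.012,0,0.308],"yaw":0,"fingers":0.6},
  {"delta_pos":[-0.012,0,0.308],"yaw":0,"fingers":0.6},
])

```text
clock: 3.05
eef_pos: [0.4204, -0.3585, 0.0852]
tool_rot: [0.733, 0.68, 0.0, 0.002]
ft_force: [0.5, 0.5, -0.3]
grip_width: 0.0512
grasp_force: 0.0
```

Emit:
jog_arm([
  {"delta_pos":[0,0,0],"yaw":0,"fingers":0},
  {"delta_pos":[0,0,0],"yaw":0,"fingers":0},
  {"delta_pos":[0,0,0],"yaw":0,"fingers":0},
  {"delta_pos":[0,0,0],"yaw":0,"fingers":0},
  {"delta_pos":[0,0,0],"yaw":0,"fingers":0},
  {"delta_pos":[0,0,0],"yaw":0,"fingers":0},
  {"delta_pos":[0,0,0],"yaw":0,"fingers":0},
])

```text
clock: 3.75
eef_pos: [0.4186, -0.3577, 0.0822]
tool_rot: [0.733, 0.68, -0.0, -0.0]
ft_force: [0.4, -0.1, -1.0]
grip_width: 0.0001
grasp_force: 0.0
```

```bash
python3 - <<'E'
from h import *
c=snap('wrist','w3');d=snap('side','s3')
a=c['image'][240:480,140:500];b=d['image'][270:420,330:470]
A=np.hstack([cv2.resize(a,(420,400)),cv2.resize(b,(374,400))])
cv2.imwrite('pics/c3.png',A[:,:,::-1])
E
```

```text
(no output)
```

View pics/c3.png

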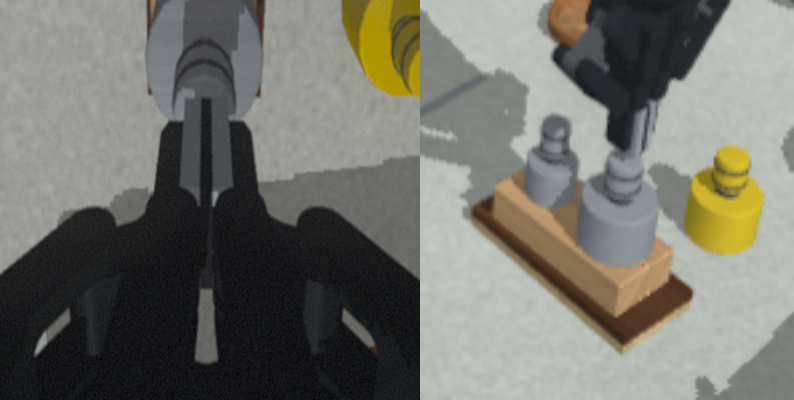

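The left crop shows the shut tips overlapping the -y side of the grip; the right crop shows them beside the grip's top. I'll measure where the tips actually are.

```bash
python3 - <<'E'
from h import *
print(bot.get_obs()['eef_pos'])
for t,lo,hi in(('s3',.04,.2),('w3',.04,.2)):
    c=load(t);Q=cloud(c)
    q=Q.reshape(-1,3);col=c['image'].reshape(-1,3).astype(int)
    k=(abs(q[:,0]-.42)<.03)&(abs(q[:,1]+.36)<.045)&(q[:,2]>.075)&(q[:,2]<.16)
    q=q[k];col=col[k]
    for z in np.arange(.075,.16,.006):
        m=(q[:,2]>=z)&(q[:,2]<z+.006)
        if m.sum()>3: print(t,z.round(3),m.sum(),q[m].min(0)[:2].round(3),q[m].max(0)[:2].round(3),q[m].mean(0)[:2].round(3),col[m].mean(0).round())
E
```

```text
[ 0.4186253  -0.35765889  0.08222414]
s3 0.075 318 [ 0.392 -0.382] [ 0.442 -0.334] [ 0.411 -0.363] [134. 140. 145.]
s3 0.081 81 [ 0.395 -0.378] [ 0.439 -0.337] [ 0.411 -0.355] [116. 121. 126.]
s3 0.087 34 [ 0.406 -0.369] [ 0.423 -0.351] [ 0.411 -0.363] [ 97. 102. 106.]
s3 0.093 48 [ 0.406 -0.368] [ 0.422 -0.347] [ 0.411 -0.361] [121. 126. 131.]
s3 0.099 38 [ 0.406 -0.368] [ 0.424 -0.347] [ 0.411 -0.361] [103. 107. 111.]
s3 0.105 77 [ 0.405 -0.368] [ 0.426 -0.348] [ 0.413 -0.36 ] [131. 136. 141.]
s3 0.111 32 [ 0.408 -0.366] [ 0.423 -0.348] [ 0.415 -0.358] [127. 132. 137.]
s3 0.117 10 [ 0.411 -0.367] [ 0.42  -0.349] [ 0.413 -0.359] [90. 94. 97.]
s3 0.123 33 [ 0.405 -0.369] [ 0.434 -0.35 ] [ 0.413 -0.364] [ 91.  97. 100.]
s3 0.129 49 [ 0.404 -0.369] [ 0.432 -0.35 ] [ 0.412 -0.362] [73. 78. 81.]
s3 0.135 50 [ 0.403 -0.369] [ 0.423 -0.349] [ 0.41  -0.362] [71. 75. 79.]
s3 0.141 57 [ 0.404 -0.369] [ 0.431 -0.349] [ 0.412 -0.362] [73. 78. 81.]
s3 0.147 45 [ 0.403 -0.369] [ 0.423 -0.351] [ 0.412 -0.363] [81. 86. 90.]
s3 0.153 32 [ 0.404 -0.369] [ 0.424 -0.361] [ 0.414 -0.366] [77. 82. 85.]
w
[... 350 characters left out ...]
419 -0.348] [58. 59. 61.]
w3 0.105 931 [ 0.408 -0.358] [ 0.429 -0.345] [ 0.419 -0.35 ] [88. 90. 95.]
w3 0.117 45 [ 0.414 -0.346] [ 0.427 -0.344] [ 0.42  -0.345] [65. 68. 71.]
w3 0.123 504 [ 0.407 -0.351] [ 0.433 -0.344] [ 0.42  -0.347] [58. 60. 62.]
w3 0.129 682 [ 0.406 -0.351] [ 0.434 -0.344] [ 0.42  -0.347] [50. 52. 53.]
w3 0.135 757 [ 0.406 -0.351] [ 0.434 -0.344] [ 0.42  -0.347] [50. 52. 54.]
w3 0.141 863 [ 0.406 -0.351] [ 0.433 -0.344] [ 0.42  -0.347] [48. 49. 51.]
w3 0.147 715 [ 0.406 -0.351] [ 0.434 -0.344] [ 0.42  -0.346] [53. 55. 57.]
w3 0.153 1248 [ 0.403 -0.368] [ 0.438 -0.343] [ 0.42  -0.351] [42. 43. 45.]
w3 0.159 139 [ 0.401 -0.363] [ 0.438 -0.342] [ 0.419 -0.348] [32. 33. 34.]
```

```bash
python3 - <<'E'
from h import *
c=load('s3');Q=cloud(c)
for v in range(312,334):print(v,' '.join(f'{Q[v,u,2]*1000:4.0f}' for u in range(400,420)))
c=load('w3');Q=cloud(c)
for v in range(290,330,3):print(v,' '.join(f'{Q[v,u,2]*1000:4.0f}' for u in range(285,350,4)))
E
```

```text
312    1  148  149  166  166  165  154  156  641  153  153  153  154  154  152  151  150  149  143    1
313  145  148  149  150  147  149  153  154  154  152  149  151  151  150  150  148  147  147  142    0
314  143  146  147  146  148  151  149  153  151  150  149  151  150  150  149  147  145  145    0   -1
315  141  143  143  146  146  147  149  151  148  146  146  148  149  148  641  144  145  142    1   -1
316  140  141  142  142  144  146  145  148  146  145  145  146  148  145  144  142  142  133    0    1
317  137  139  140  139  143  143  145  145  144  143  143  143  144  144  142  141  139  133   -1    2
318  136  136  139  140  141  140  144  143  142  141  141  142  142  143  139  140  138  128    1    2
319  134  135  135  136  138  138  142  139  140  137  141  140  140  138  136  136  135    3   -1    1
320  132  133  133  133  136  139  140  139  139  137  138  139  137  136  135  133  131    2    0    3
321  129  131  133  133  132  138  137  136  136  135  137  137  136  136  132  131  131    1    1   -2
322  127  129  129  130  134  134  136  135  132  132  134  
[... 1733 characters left out ...]
08  109  109  129  129  129  130  130  129  129  128  129  108  108   78   78
311   79  108  109  108  132  132  131  132  132  131  131  131  131  110   80   79   -0
314  127  127  126  134  133  133  134  134  133  134  133  134  134  126  126  127  127
317  129  129  127  135  135  136  135  135  136  135  136  135  135  129  129  128  129
320  131  131  131  137  138  137  138  138  137  137  136  137  138  131  131  131  131
323  132  132  133  140  140  139  138  139  139  140  139  140  139  132  132  133  133
326  136  133  135  142  142  140  142  142  142  141  141  141  141  141  134  134  135
329  135  136  136  143  144  142  143  143  143  144  143  143  143  144  137  136  136
```

The calibrated depth from both cameras puts the real shut tips at z≈0.121, while the readout says 0.082. The weight top reads the expected 0.110, so the reported TCP z is about 39 mm too low. I'll correct by the images: open, go about 38 mm deeper, then check.

Emit:
jog_arm([
  {"delta_pos":[0,0,0],"yaw":0,"fingers":0.6},
  {"delta_pos":[0,0,0],"yaw":0,"fingers":0.6},
  {"delta_pos":[0,0,0],"yaw":0,"fingers":0.6},
  {"delta_pos":[0,0,0],"yaw":0,"fingers":0.6},
  {"delta_pos":[0,0,0],"yaw":0,"fingers":0.6},
  {"delta_pos":[0,0,0.06],"yaw":0,"fingers":0.6},
  {"delta_pos":[0,0,0.12],"yaw":0,"fingers":0.6},
  {"delta_pos":[0,0,0.12],"yaw":0,"fingers":0.6},
  {"delta_pos":[0,0,0.12],"yaw":0,"fingers":0.6},
])

```text
clock: 4.75
eef_pos: [0.4185, -0.3575, 0.0463]
tool_rot: [0.733, 0.68, -0.0, -0.0]
ft_force: [0.8, -1.6, 0.2]
grip_width: 0.0513
grasp_force: 0.0
```

```bash
python3 - <<'E'
from h import *
print(bot.get_obs()['eef_pos'],bot.get_obs()['ft_force'])
c=snap('side','s4');w=snap('wrist','w4')
A=np.hstack([cv2.resize(w['image'][240:480,140:500],(420,400)),cv2.resize(c['image'][270:420,330:470],(374,400))])
cv2.imwrite('pics/c4.png',A[:,:,::-1])
E
```

```text
[ 0.41846804 -0.35751464  0.04626984] [ 0.7584923  -1.58243607  0.24432893]
```

View pics/c4.png

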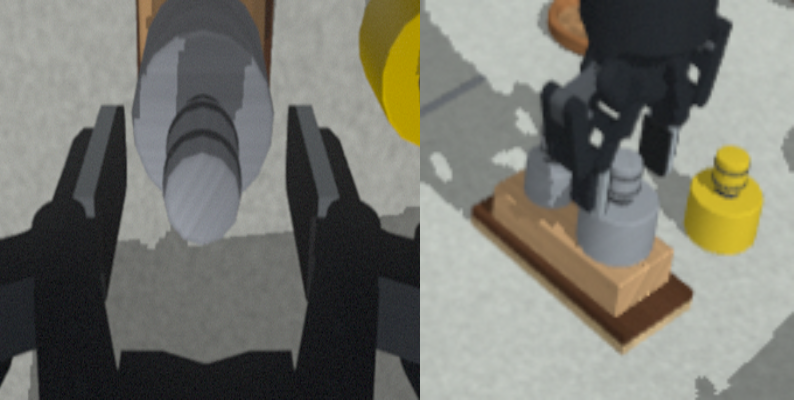

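The grip is centred between the open fingers in the wrist crop, and the side crop shows the fingers straddling it at the right height. Closing.

Emit:
jog_arm([
  {"delta_pos":[0,0,0],"yaw":0,"fingers":0},
  {"delta_pos":[0,0,0],"yaw":0,"fingers":0},
  {"delta_pos":[0,0,0],"yaw":0,"fingers":0},
  {"delta_pos":[0,0,0],"yaw":0,"fingers":0},
  {"delta_pos":[0,0,0],"yaw":0,"fingers":0},
  {"delta_pos":[0,0,0],"yaw":0,"fingers":0},
])

```text
clock: 5.45
eef_pos: [0.4186, -0.3581, 0.0472]
tool_rot: [0.733, 0.68, -0.0, 0.0]
ft_force: [-2.4, 0.7, 5.5]
grip_width: 0.02
grasp_force: 58.5
```

Emit:
jog_arm([
  {"delta_pos":[0,0,-0.05],"yaw":0,"fingers":0},
  {"delta_pos":[0,0,-0.15],"yaw":0,"fingers":0},
  {"delta_pos":[0,0,-0.25],"yaw":0,"fingers":0},
  {"delta_pos":[0,0,-0.3],"yaw":0,"fingers":0},
  {"delta_pos":[0,0,-0.3],"yaw":0,"fingers":0},
  {"delta_pos":[0,0,-0.3],"yaw":0,"fingers":0},
])

```text
clock: 6.05
eef_pos: [0.4179, -0.3569, 0.1346]
tool_rot: [0.733, 0.68, -0.0, -0.001]
ft_force: [0.1, -0.2, -6.7]
grip_width: 0.0203
grasp_force: 59.7
```

```bash
python3 - <<'E'
from h import *
to(.632,-.174,.12)
w=snap('wrist','w5');c=w
E
```

```text
at [ 0.4179 -0.3569  0.1346] ey -4.32 j6 0.94 tilt [-0.0019  0.0019] t 6.05 -> units [0.662 0.666 0.049] yaw 0 rows 5.6 0.0
```

View pics/w5.png

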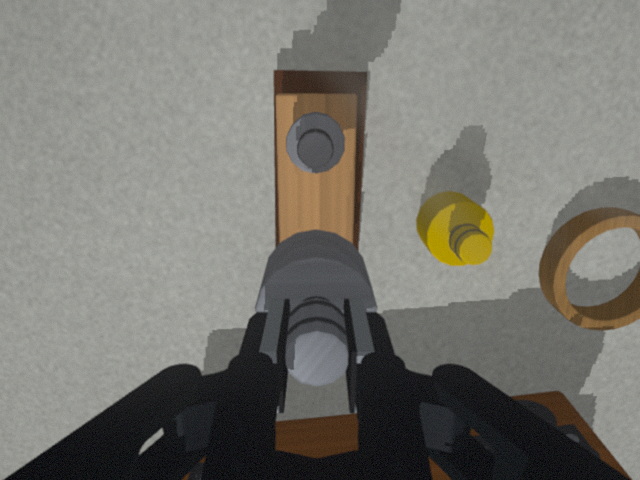

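The large weight is held upright: it is visible between the pads at (317,350), and the opening of 20 mm matches its grip. Carrying it to the large saucer.

Emit:
jog_arm([
  {"delta_pos":[0.1,0.1,0],"yaw":0,"fingers":0},
  {"delta_pos":[0.2,0.2,0.03],"yaw":0,"fingers":0},
  {"delta_pos":[0.3,0.3,0.1],"yaw":0,"fingers":0},
  {"delta_pos":[0.4,0.4,0.15],"yaw":0,"fingers":0},
  {"delta_pos":[0.5,0.5,0.2],"yaw":0,"fingers":0},
  {"delta_pos":[0.6,0.6,0.25],"yaw":0,"fingers":0},
  {"delta_pos":[0.65,0.65,0.25],"yaw":0,"fingers":0},
  {"delta_pos":[0.664,0.666,0.25],"yaw":0,"fingers":0},
  {"delta_pos":[0.664,0.666,0.25],"yaw":0,"fingers":0},
  {"delta_pos":[0.664,0.666,0.25],"yaw":0,"fingers":0},
])

```text
clock: 7.1
eef_pos: [0.6315, -0.1748, 0.0602]
tool_rot: [0.734, 0.68, -0.001, -0.001]
ft_force: [0.4, 0.7, -6.1]
grip_width: 0.0201
grasp_force: 60.0
```

```bash
python3 - <<'E'
from h import *
c=snap('wrist','w6');s=snap('scene','sc6');d=snap('side','sd6')
to(.632,-.173,.01)
A=np.hstack([cv2.resize(c['image'][150:480,140:500],(400,366)),cv2.resize(d['image'][220:310,340:440],(400,366),interpolation=2)])
cv2.imwrite('pics/c6.png',A[:,:,::-1])
# weight in scene/side clouds
for n,cc in(('scene',s),('side',d)):
  q=cloud(cc).reshape(-1,3);k=(np.hypot(q[:,0]-.632,q[:,1]+.173)<.05)&(q[:,2]>.03)&(q[:,2]<.09);print(n,q[k].min(0).round(4),q[k].max(0).round(4))
E
```

```text
at [ 0.6319 -0.1754  0.0615] ey -4.44 j6 1.38 tilt [-0.0004 -0.0002] t 7.25 -> units [ 0.008 -0.     0.172] yaw 0 rows 1.0 0.0
scene [ 0.607  -0.2025  0.0533] [ 0.6558 -0.1545  0.09  ]
side [ 0.6058 -0.1999  0.0581] [ 0.6435 -0.1571  0.0899]
```

View pics/c6.png

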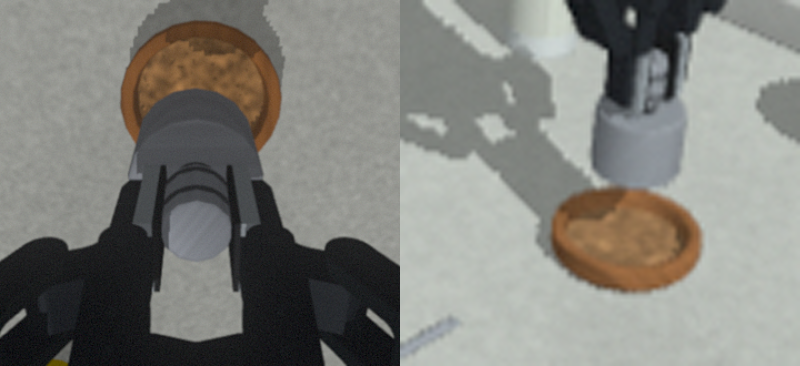

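The wrist crop shows the weight above the saucer, and the side crop agrees. Lowering.

Emit:
jog_arm([
  {"delta_pos":[0.008,0,0.06],"yaw":0,"fingers":0},
  {"delta_pos":[0.008,0,0.11],"yaw":0,"fingers":0},
  {"delta_pos":[0.008,0,0.14],"yaw":0,"fingers":0},
  {"delta_pos":[0.008,0,0.15],"yaw":0,"fingers":0},
  {"delta_pos":[0.008,0,0.157],"yaw":0,"fingers":0},
  {"delta_pos":[0.008,0,0.157],"yaw":0,"fingers":0},
])

```text
clock: 7.85
eef_pos: [0.6334, -0.1721, 0.0147]
tool_rot: [0.733, 0.68, 0.0, 0.0]
ft_force: [0.2, -1.4, -6.6]
grip_width: 0.02
grasp_force: 60.2
```

Emit:
jog_arm([
  {"delta_pos":[0,0,0.004],"yaw":0,"fingers":0},
  {"delta_pos":[0,0,0.008],"yaw":0,"fingers":0},
  {"delta_pos":[0,0,0.008],"yaw":0,"fingers":0},
])

```text
clock: 8.15
eef_pos: [0.6332, -0.1717, 0.012]
tool_rot: [0.733, 0.68, 0.0, 0.0]
ft_force: [0.4, -0.4, -6.4]
grip_width: 0.0203
grasp_force: 60.2
```

Emit:
jog_arm([
  {"delta_pos":[0,0,0.004],"yaw":0,"fingers":0},
  {"delta_pos":[0,0,0.008],"yaw":0,"fingers":0},
  {"delta_pos":[0,0,0.008],"yaw":0,"fingers":0},
])

```text
clock: 8.45
eef_pos: [0.6332, -0.1717, 0.0094]
tool_rot: [0.733, 0.68, 0.0, 0.0]
ft_force: [-0.5, -0.1, -5.8]
grip_width: 0.0198
grasp_force: 60.2
```

Emit:
jog_arm([
  {"delta_pos":[0,0,0.003],"yaw":0,"fingers":0},
  {"delta_pos":[0,0,0.003],"yaw":0,"fingers":0},
])

```text
clock: 8.65
eef_pos: [0.6332, -0.1718, 0.0093]
tool_rot: [0.733, 0.68, 0.0, 0.0]
ft_force: [-2.0, 0.1, -0.2]
grip_width: 0.0201
grasp_force: 60.6
```

The floor now carries the weight (force -6 → 0). Release and rise.

Emit:
jog_arm([
  {"delta_pos":[0,0,0],"yaw":0,"fingers":0.6},
  {"delta_pos":[0,0,0],"yaw":0,"fingers":0.6},
  {"delta_pos":[0,0,0],"yaw":0,"fingers":0.6},
  {"delta_pos":[0,0,0],"yaw":0,"fingers":0.6},
  {"delta_pos":[0,0,0],"yaw":0,"fingers":0.6},
  {"delta_pos":[0,0,-0.15],"yaw":0,"fingers":0.6},
  {"delta_pos":[0,0,-0.3],"yaw":0,"fingers":0.6},
  {"delta_pos":[0,0,-0.4],"yaw":0,"fingers":0.6},
  {"delta_pos":[0,0,-0.4],"yaw":0,"fingers":0.6},
  {"delta_pos":[0,0,-0.4],"yaw":0,"fingers":0.6},
])

```text
clock: 9.65
eef_pos: [0.6338, -0.1719, 0.1296]
tool_rot: [0.733, 0.68, 0.001, 0.001]
ft_force: [-1.0, 1.2, -0.9]
grip_width: 0.0512
grasp_force: 0.0
```

```bash
python3 - <<'E'
from h import *
s=snap('scene','sc7');w=snap('wrist','w7');d=snap('side','sd7')
for n,cc in(('scene',s),('side',d),('w',w)):
  q=cloud(cc).reshape(-1,3)
  for nm,x,y,lo,hi in(('L',.632,-.173,.066,.08),('S',.421,-.302,.096,.11)):
    k=(np.hypot(q[:,0]-x,q[:,1]-y)<.02)&(q[:,2]>lo)&(q[:,2]<hi);print(n,nm,q[k].mean(0).round(4),k.sum())
  k=(np.hypot(q[:,0]-.632,q[:,1]+.173)<.055)&(q[:,2]>.0125)&(q[:,2]<.02);(cx,cy),r=cv2.minEnclosingCircle(np.float32(q[k][:,:2]*1000));print(' rim',cx,cy,r)
to(.421,-.302,.12)
E
```

```text
scene L [ 0.6332 -0.1758  0.0703] 57
scene S [ 0.4221 -0.3058  0.0999] 37
 rim 633.383056640625 -176.7744903564453 42.6337890625
side L [ 0.6287 -0.1727  0.0714] 67
side S [ 0.4186 -0.303   0.1016] 81
 rim 631.59716796875 -172.8751220703125 41.745452880859375
w L [ 0.6336 -0.1682  0.0708] 1037
w S [ 0.4212 -0.2929  0.0995] 118
 rim 634.5936279296875 -170.55279541015625 40.92096710205078
at [ 0.6319 -0.1714  0.1265] ey -4.33 j6 1.38 tilt [-0.0035  0.0009] t 9.8 -> units [-0.487 -0.668  0.024] yaw 0 rows 5.0 0.0
```

The large weight sits within about 3 mm of the saucer centre in all three views. Next, the small weight.

Emit:
jog_arm([
  {"delta_pos":[-0.487,-0.668,0.02],"yaw":0,"fingers":0.6},
  {"delta_pos":[-0.487,-0.668,0.02],"yaw":0,"fingers":0.6},
  {"delta_pos":[-0.487,-0.668,0.02],"yaw":0,"fingers":0.6},
  {"delta_pos":[-0.487,-0.668,0.02],"yaw":0,"fingers":0.6},
  {"delta_pos":[-0.487,-0.668,0.02],"yaw":0,"fingers":0.6},
  {"delta_pos":[-0.487,-0.668,0.02],"yaw":0,"fingers":0.6},
  {"delta_pos":[-0.487,-0.668,0.02],"yaw":0,"fingers":0.6},
  {"delta_pos":[-0.487,-0.668,0.02],"yaw":0,"fingers":0.6},
])

```text
clock: 10.6
eef_pos: [0.4228, -0.3018, 0.1219]
tool_rot: [0.733, 0.68, 0.0, -0.0]
ft_force: [0.8, -0.3, -1.2]
grip_width: 0.051
grasp_force: 0.0
```

```bash
python3 - <<'E'
from h import *
w=snap('wrist','w8');q=cloud(w).reshape(-1,3)
k=(np.hypot(q[:,0]-.421,q[:,1]+.302)<.02)&(q[:,2]>.096)&(q[:,2]<.11);print(q[k].mean(0).round(4),k.sum())
to(.4205,-.302,.039)
E
```

```text
[ 0.4222 -0.2986  0.1007] 946
at [ 0.4232 -0.3016  0.122 ] ey -4.24 j6 1.03 tilt [-0.0002  0.0006] t 10.65 -> units [-0.002 -0.009  0.277] yaw 0 rows 1.7 0.0
```

Emit:
jog_arm([
  {"delta_pos":[0.003,-0.005,0.1],"yaw":0,"fingers":0.6},
  {"delta_pos":[0.003,-0.005,0.2],"yaw":0,"fingers":0.6},
  {"delta_pos":[0.003,-0.005,0.275],"yaw":0,"fingers":0.6},
  {"delta_pos":[0.003,-0.005,0.275],"yaw":0,"fingers":0.6},
  {"delta_pos":[0.003,-0.005,0.275],"yaw":0,"fingers":0.6},
])

```text
clock: 11.15
eef_pos: [0.4217, -0.3005, 0.0399]
tool_rot: [0.733, 0.681, -0.0, -0.0]
ft_force: [-0.4, 0.1, 0.2]
grip_width: 0.0513
grasp_force: 0.0
```

Emit:
jog_arm([
  {"delta_pos":[0,0,0],"yaw":0,"fingers":0},
  {"delta_pos":[0,0,0],"yaw":0,"fingers":0},
  {"delta_pos":[0,0,0],"yaw":0,"fingers":0},
  {"delta_pos":[0,0,0],"yaw":0,"fingers":0},
  {"delta_pos":[0,0,0],"yaw":0,"fingers":0},
  {"delta_pos":[0,0,0],"yaw":0,"fingers":0},
])

```text
clock: 11.75
eef_pos: [0.4219, -0.3019, 0.0415]
tool_rot: [0.733, 0.68, 0.001, 0.001]
ft_force: [-0.1, 1.2, 5.3]
grip_width: 0.0162
grasp_force: 58.6
```

Emit:
jog_arm([
  {"delta_pos":[0,0,-0.05],"yaw":0,"fingers":0},
  {"delta_pos":[0,0,-0.15],"yaw":0,"fingers":0},
  {"delta_pos":[0,0,-0.25],"yaw":0,"fingers":0},
  {"delta_pos":[0.1,0,-0.3],"yaw":0,"fingers":0},
  {"delta_pos":[0.25,-0.02,-0.3],"yaw":0,"fingers":0},
  {"delta_pos":[0.4,-0.03,-0.3],"yaw":0,"fingers":0},
  {"delta_pos":[0.55,-0.04,-0.3],"yaw":0,"fingers":0},
  {"delta_pos":[0.7,-0.05,-0.3],"yaw":0,"fingers":0},
  {"delta_pos":[0.8,-0.06,-0.3],"yaw":0,"fingers":0},
  {"delta_pos":[0.9,-0.06,-0.3],"yaw":0,"fingers":0},
  {"delta_pos":[1,-0.07,-0.3],"yaw":0,"fingers":0},
])

```text
clock: 12.85
eef_pos: [0.4221, 0.0007, 0.1298]
tool_rot: [0.733, 0.68, -0.0, -0.0]
ft_force: [0.8, -0.4, -1.7]
grip_width: 0.0159
grasp_force: 58.8
```

Emit:
jog_arm([
  {"delta_pos":[0.1,0,0],"yaw":0,"fingers":0},
  {"delta_pos":[0.25,-0.02,0],"yaw":0,"fingers":0},
  {"delta_pos":[0.4,-0.03,0],"yaw":0,"fingers":0},
  {"delta_pos":[0.55,-0.04,0],"yaw":0,"fingers":0},
  {"delta_pos":[0.7,-0.05,0],"yaw":0,"fingers":0},
  {"delta_pos":[0.8,-0.06,0],"yaw":0,"fingers":0},
  {"delta_pos":[0.9,-0.06,0],"yaw":0,"fingers":0},
  {"delta_pos":[0.9,-0.06,0],"yaw":0,"fingers":0},
])

```text
clock: 13.65
eef_pos: [0.4249, 0.2733, 0.1295]
tool_rot: [0.732, 0.682, 0.0, -0.0]
ft_force: [-0.1, -0.0, -2.1]
grip_width: 0.0161
grasp_force: 58.8
```

```bash
python3 - <<'E'
from h import *
to(.429,.355,.055)
w=snap('wrist','w9')
for t,c in(('w9',w),('scene0',load('scene0')),('side0',load('side0'))):
  q=cloud(c).reshape(-1,3)
  k=(np.hypot(q[:,0]-.430,q[:,1]-.355)<.045)&(q[:,2]>.0115)&(q[:,2]<.02);(cx,cy),r=cv2.minEnclosingCircle(np.float32(q[k][:,:2]*1000));print(t,' rim',cx,cy,r,k.sum())
E
```

```text
at [0.4249 0.2733 0.1295] ey -4.08 j6 2.21 tilt [0.0001 0.0013] t 13.65 -> units [ 0.272 -0.006  0.249] yaw 0 rows 2.2 0.0
w9  rim 431.5428771972656 357.5346984863281 33.249996185302734 3205
scene0  rim 431.09796142578125 350.84832763671875 37.20585632324219 99
side0  rim 429.7023010253906 354.1611633300781 35.334224700927734 174
```

View pics/w9.png

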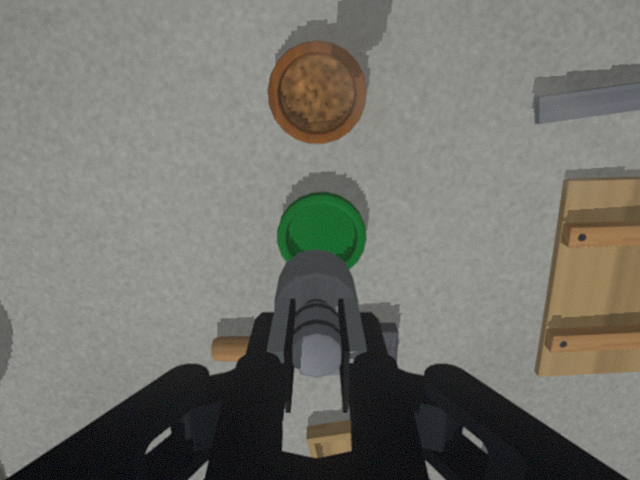

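The brown small saucer is at (317,92), beyond the green one at (321,232), and the weight is held at (317,355). Moving over it and lowering.

Emit:
jog_arm([
  {"delta_pos":[0.1,0,0],"yaw":0,"fingers":0},
  {"delta_pos":[0.2,0,0.02],"yaw":0,"fingers":0},
  {"delta_pos":[0.26,0,0.1],"yaw":0,"fingers":0},
  {"delta_pos":[0.27,-0.003,0.2],"yaw":0,"fingers":0},
  {"delta_pos":[0.27,-0.003,0.3],"yaw":0,"fingers":0},
  {"delta_pos":[0.27,-0.003,0.36],"yaw":0,"fingers":0},
  {"delta_pos":[0.27,-0.003,0.38],"yaw":0,"fingers":0},
  {"delta_pos":[0.27,-0.003,0.38],"yaw":0,"fingers":0},
])

```text
clock: 14.5
eef_pos: [0.4296, 0.3492, 0.0151]
tool_rot: [0.734, 0.679, -0.002, -0.0]
ft_force: [-0.3, 0.5, -2.1]
grip_width: 0.0159
grasp_force: 58.9
```

```bash
python3 - <<'E'
from h import *
to(.430,.3545,.0045)
d=snap('side','sd10');s=snap('scene','sc10')
for n,c in(('side',d),('scene',s)):
  q=cloud(c).reshape(-1,3)
  k=(np.hypot(q[:,0]-.430,q[:,1]-.355)<.03)&(q[:,2]>.018)&(q[:,2]<.047);print(q[k].min(0).round(4),q[k].max(0).round(4))
E
```

```text
at [0.4296 0.3492 0.0151] ey -4.4 j6 2.33 tilt [-0.0022 -0.002 ] t 14.5 -> units [0.018 0.    0.035] yaw 0 rows 0.2 0.0
[0.4034 0.3298 0.0181] [0.4476 0.3726 0.0469]
[0.4089 0.3281 0.018 ] [0.4495 0.3765 0.0469]
```

Emit:
jog_arm([
  {"delta_pos":[0.01,0,0.01],"yaw":0,"fingers":0},
  {"delta_pos":[0.01,0,0.02],"yaw":0,"fingers":0},
  {"delta_pos":[0.01,0,0.027],"yaw":0,"fingers":0},
  {"delta_pos":[0.01,0,0.03],"yaw":0,"fingers":0},
  {"delta_pos":[0.01,0,0.03],"yaw":0,"fingers":0},
])

```text
clock: 15.1
eef_pos: [0.4302, 0.3538, 0.0069]
tool_rot: [0.733, 0.68, -0.0, 0.0]
ft_force: [0.0, 0.7, -2.3]
grip_width: 0.0161
grasp_force: 58.9
```

Emit:
jog_arm([
  {"delta_pos":[0,0,0.003],"yaw":0,"fingers":0},
  {"delta_pos":[0,0,0.005],"yaw":0,"fingers":0},
  {"delta_pos":[0,0,0.005],"yaw":0,"fingers":0},
])

```text
clock: 15.4
eef_pos: [0.4304, 0.3538, 0.0054]
tool_rot: [0.733, 0.68, -0.0, 0.0]
ft_force: [0.5, -0.6, -2.6]
grip_width: 0.0156
grasp_force: 58.9
```

Emit:
jog_arm([
  {"delta_pos":[0,0,0.003],"yaw":0,"fingers":0},
  {"delta_pos":[0,0,0.005],"yaw":0,"fingers":0},
  {"delta_pos":[0,0,0.005],"yaw":0,"fingers":0},
])

```text
clock: 15.7
eef_pos: [0.4303, 0.3538, 0.0039]
tool_rot: [0.733, 0.68, -0.0, 0.0]
ft_force: [-0.0, -0.2, -2.1]
grip_width: 0.016
grasp_force: 58.9
```

Emit:
jog_arm([
  {"delta_pos":[0,0,0.003],"yaw":0,"fingers":0},
  {"delta_pos":[0,0,0.003],"yaw":0,"fingers":0},
])

```text
clock: 15.9
eef_pos: [0.4305, 0.354, 0.0036]
tool_rot: [0.733, 0.68, 0.0, -0.0]
ft_force: [-1.4, 0.2, 1.9]
grip_width: 0.0157
grasp_force: 59.3
```

Floor contact reached. Release and rise.

Emit:
jog_arm([
  {"delta_pos":[0,0,0],"yaw":0,"fingers":0.6},
  {"delta_pos":[0,0,0],"yaw":0,"fingers":0.6},
  {"delta_pos":[0,0,0],"yaw":0,"fingers":0.6},
  {"delta_pos":[0,0,0],"yaw":0,"fingers":0.6},
  {"delta_pos":[0,0,0],"yaw":0,"fingers":0.6},
  {"delta_pos":[0,0,-0.15],"yaw":0,"fingers":0.6},
  {"delta_pos":[0,0,-0.3],"yaw":0,"fingers":0.6},
  {"delta_pos":[0,0,-0.4],"yaw":0,"fingers":0.6},
  {"delta_pos":[0,0,-0.4],"yaw":0,"fingers":0.9},
  {"delta_pos":[0,0,-0.4],"yaw":0,"fingers":0.9},
])

```text
clock: 16.9
eef_pos: [0.4308, 0.3542, 0.1238]
tool_rot: [0.733, 0.68, 0.001, 0.0]
ft_force: [0.0, -1.0, -0.3]
grip_width: 0.0765
grasp_force: 0.0
```

```bash
python3 - <<'E'
from h import *
d=snap('side','sd11');s=snap('scene','sc11')
for n,c in(('side',d),('scene',s)):
  q=cloud(c).reshape(-1,3)
  for x,y,h in((.43,.354,.064),(.632,-.174,.072)):
    k=(np.hypot(q[:,0]-x,q[:,1]-y)<.02)&(q[:,2]>h-.005)&(q[:,2]<h+.005);print(n,q[k].mean(0).round(4),k.sum())
  k=(abs(q[:,0]-.42)<.06)&(abs(q[:,1]+.33)<.09)&(q[:,2]>.038)&(q[:,2]<.05);r=cv2.minAreaRect(np.float32(q[k][:,:2]*1000));print(n,'caul',r)
to(.42,-.33,.13)
E
```

```text
side [0.4275 0.3499 0.0637] 28
side [ 0.6294 -0.1725  0.0714] 65
side caul ((418.33941650390625, -330.5067443847656), (112.70407104492188, 52.41537094116211), 85.67680358886719)
scene [0.4299 0.3501 0.0623] 22
scene [ 0.6328 -0.1754  0.0704] 53
scene caul ((420.04864501953125, -332.8301086425781), (111.69196319580078, 58.00129699707031), 84.96416473388672)
at [0.4295 0.3531 0.1216] ey -4.33 j6 2.33 tilt [-0.0021 -0.0017] t 17.0 -> units [-2.273  0.14  -0.024] yaw 0 rows 13.7 0.0
```

Both weights stand on their floors. The caul is centred at (0.4195,-0.331), axis 85°. Returning to the stack.

Emit:
jog_arm([
  {"delta_pos":[-1,0.06,0],"yaw":0,"fingers":0.9},
  {"delta_pos":[-1,0.06,0],"yaw":0,"fingers":0.9},
  {"delta_pos":[-1,0.06,0],"yaw":0,"fingers":0.9},
  {"delta_pos":[-1,0.06,0],"yaw":0,"fingers":0.9},
  {"delta_pos":[-1,0.06,0],"yaw":0,"fingers":0.9},
  {"delta_pos":[-1,0.06,0],"yaw":0,"fingers":0.9},
])

```text
clock: 17.6
eef_pos: [0.4239, 0.0519, 0.1215]
tool_rot: [0.733, 0.68, -0.001, -0.001]
ft_force: [1.4, 0.2, 0.2]
grip_width: 0.0768
grasp_force: 0.0
```

Emit:
jog_arm([
  {"delta_pos":[-1,0.06,0],"yaw":0,"fingers":0.9},
  {"delta_pos":[-1,0.06,0],"yaw":0,"fingers":0.9},
  {"delta_pos":[-1,0.06,0],"yaw":0,"fingers":0.9},
  {"delta_pos":[-1,0.06,0],"yaw":0,"fingers":0.9},
  {"delta_pos":[-1,0.06,0],"yaw":0,"fingers":0.9},
  {"delta_pos":[-1,0.06,0],"yaw":0,"fingers":0.9},
])

```text
clock: 18.2
eef_pos: [0.4194, -0.2475, 0.1213]
tool_rot: [0.733, 0.68, -0.0, -0.002]
ft_force: [-0.2, 0.0, 0.7]
grip_width: 0.0766
grasp_force: 0.0
```

Emit:
jog_arm([
  {"delta_pos":[-0.27,0.02,0.1],"yaw":0.01,"fingers":0.8},
  {"delta_pos":[-0.27,0.02,0.2],"yaw":0.01,"fingers":0.8},
  {"delta_pos":[-0.27,0.02,0.2],"yaw":0.01,"fingers":0.8},
  {"delta_pos":[-0.27,0.02,0.2],"yaw":0.01,"fingers":0.8},
  {"delta_pos":[-0.27,0.02,0.2],"yaw":0.01,"fingers":0.8},
])

```text
clock: 18.7
eef_pos: [0.4207, -0.3263, 0.0628]
tool_rot: [0.736, 0.677, 0.0, -0.001]
ft_force: [1.0, 0.1, -0.4]
grip_width: 0.0686
grasp_force: 0.0
```

```bash
python3 - <<'E'
from h import *
to(.4195,-.331,-.023,-4.7)
w=snap('wrist','w12');Q=cloud(w)
to(.4195,-.331,-.023,-4.7)
q=Q.reshape(-1,3)
k=(abs(q[:,0]-.42)<.06)&(abs(q[:,1]+.33)<.09)&(q[:,2]>.038)&(q[:,2]<.05);print('caul',cv2.minAreaRect(np.float32(q[k][:,:2]*1000)))
k=(abs(q[:,0]-.42)<.08)&(abs(q[:,1]+.33)<.03)&(q[:,2]>.06)&(q[:,2]<.12)
f=q[k]
for sgn in(1,-1):
  g=f[sgn*(f[:,0]-.42)>0]; z=np.sort(g[:,2]); print(len(g),z[[5,50,200]].round(4),g[:,0].min(),g[:,0].max(),g[:,1].min(),g[:,1].max())
E
```

```text
at [ 0.4207 -0.3263  0.0628] ey -4.74 j6 0.99 tilt [-0.001   0.0013] t 18.7 -> units [-0.016 -0.002  0.286] yaw -0.001 rows 1.7 0.004638376129594421
at [ 0.4213 -0.3264  0.0636] ey -4.7 j6 0.99 tilt [0.0003 0.0001] t 18.75 -> units [-0.016 -0.005  0.289] yaw 0.0 rows 1.7 0.00014480451533614537
caul ((420.21392822265625, -328.4629211425781), (111.87178802490234, 50.36960983276367), 85.62625122070312)
1046 [0.1058 0.1074 0.1105] 0.4542572270973794 0.4699259589212553 -0.33887921764848944 -0.3157940836826637
1005 [0.1058 0.1073 0.1107] 0.37419670612093137 0.3884356102764883 -0.33349181694478125 -0.30992584661198036
```

View pics/w12.png

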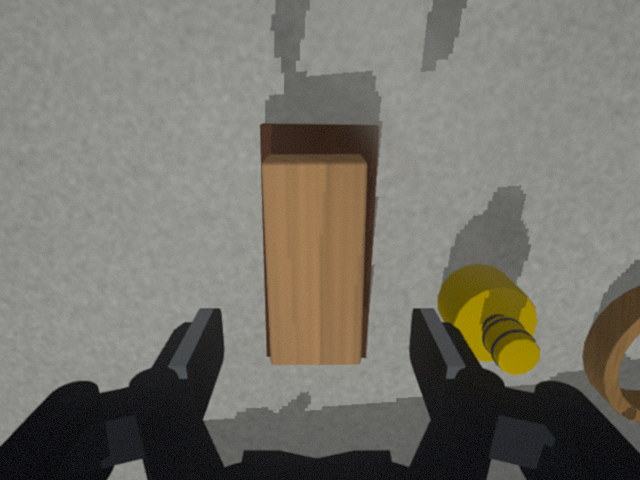

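The caul is centred between the fingers, x 265–367 in the picture; tips at z≈0.1055 and the yellow decoy clear of the right finger. Descending to tip z≈0.021, above the panel face at 0.016.

Emit:
jog_arm([
  {"delta_pos":[-0.012,-0.003,0.1],"yaw":0,"fingers":0.76},
  {"delta_pos":[-0.012,-0.003,0.18],"yaw":0,"fingers":0.76},
  {"delta_pos":[-0.012,-0.003,0.24],"yaw":0,"fingers":0.76},
  {"delta_pos":[-0.012,-0.003,0.27],"yaw":0,"fingers":0.76},
  {"delta_pos":[-0.012,-0.003,0.275],"yaw":0,"fingers":0.76},
  {"delta_pos":[-0.012,-0.003,0.275],"yaw":0,"fingers":0.76},
])

```text
clock: 19.35
eef_pos: [0.4207, -0.3308, -0.0183]
tool_rot: [0.736, 0.677, 0.0, 0.001]
ft_force: [-0.3, -1.0, -0.1]
grip_width: 0.0651
grasp_force: 0.0
```

Emit:
jog_arm([
  {"delta_pos":[0,0,0],"yaw":0,"fingers":0},
  {"delta_pos":[0,0,0],"yaw":0,"fingers":0},
  {"delta_pos":[0,0,0],"yaw":0,"fingers":0},
  {"delta_pos":[0,0,0],"yaw":0,"fingers":0},
])

```text
clock: 19.75
eef_pos: [0.4211, -0.3317, -0.0177]
tool_rot: [0.736, 0.677, 0.0, 0.002]
ft_force: [0.2, 0.3, 6.2]
grip_width: 0.0488
grasp_force: 64.1
```

Emit:
jog_arm([
  {"delta_pos":[0,0,-0.02],"yaw":0,"fingers":0},
  {"delta_pos":[0,0,-0.05],"yaw":0,"fingers":0},
  {"delta_pos":[0,0,-0.12],"yaw":0,"fingers":0},
  {"delta_pos":[0,0,-0.2],"yaw":0,"fingers":0},
  {"delta_pos":[0,0,-0.3],"yaw":0,"fingers":0},
  {"delta_pos":[0,0,-0.35],"yaw":0,"fingers":0},
  {"delta_pos":[0,0,-0.35],"yaw":0,"fingers":0},
  {"delta_pos":[0,0,-0.35],"yaw":0,"fingers":0},
])

```text
clock: 20.55
eef_pos: [0.4195, -0.3308, 0.0856]
tool_rot: [0.736, 0.677, 0.0, 0.0]
ft_force: [-0.2, -0.1, -1.7]
grip_width: 0.0491
grasp_force: 63.3
```

```bash
python3 - <<'E'
from h import *
d=snap('side','sd13');s=snap('scene','sc13')
for n,c in(('side',d),('scene',s)):
  q=cloud(c).reshape(-1,3)
  k=(abs(q[:,0]-.42)<.06)&(abs(q[:,1]+.33)<.09)&(q[:,2]>.011)&(q[:,2]<.021);print(n,'panel',cv2.minAreaRect(np.float32(q[k][:,:2]*1000)))
  k=(abs(q[:,0]-.45)<.065)&(abs(q[:,1])<.1)&(q[:,2]>.0125)&(q[:,2]<.02);print(n,'tray',cv2.minAreaRect(np.float32(q[k][:,:2]*1000)))
  k=(abs(q[:,0]-.65)<.055)&(abs(q[:,1]-.195)<.1)&(q[:,2]>.005)&(q[:,2]<.025);print(n,'rack',cv2.minAreaRect(np.float32(q[k][:,:2]*1000)))
b=cv2.resize(d['image'][250:420,320:470],(450,510))
cv2.imwrite('pics/c13.png',b[:,:,::-1])
to(.451,.0,.088,4)
E
```

```text
side panel ((420.0113525390625, -329.6903076171875), (142.6131134033203, 64.8985595703125), 84.16043090820312)
side tray ((451.5889892578125, 2.486083984375), (90.88150024414062, 150.92796325683594), 7.030788898468018)
side rack ((649.8089599609375, 197.22946166992188), (174.85922241210938, 95.0462646484375), 87.233154296875)
scene panel ((420.13311767578125, -332.26788330078125), (140.34063720703125, 71.07259368896484), 85.15547180175781)
scene tray ((452.05804443359375, -1.3204421997070312), (91.42561340332031, 151.17953491210938), 6.080918788909912)
scene rack ((651.83984375, 193.26869201660156), (173.28477478027344, 95.58275604248047), 88.06575012207031)
at [ 0.4187 -0.3301  0.0843] ey -4.78 j6 0.99 tilt [-0.0021  0.0017] t 20.65 -> units [ 1.105  0.015 -0.011] yaw -0.195 rows 6.6 1.0224692586539395
```

View pics/c13.png

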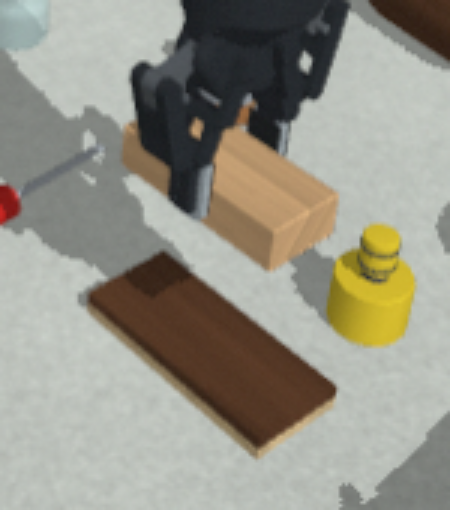

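The caul is held level and the panel has not moved. Tray measured at (0.4515, 0.0005), long axis 96.5°; rack at (0.651, 0.195), axis 87.6°.

Emit:
jog_arm([
  {"delta_pos":[0.08,0,0],"yaw":0,"fingers":0},
  {"delta_pos":[0.2,0,0],"yaw":-0.03,"fingers":0},
  {"delta_pos":[0.35,0,0],"yaw":-0.08,"fingers":0},
  {"delta_pos":[0.5,0.01,0],"yaw":-0.13,"fingers":0},
  {"delta_pos":[0.65,0.01,0],"yaw":-0.18,"fingers":0},
  {"delta_pos":[0.8,0.01,0],"yaw":-0.22,"fingers":0},
  {"delta_pos":[0.9,0.015,0],"yaw":-0.25,"fingers":0},
  {"delta_pos":[0.97,0.017,0],"yaw":-0.25,"fingers":0},
  {"delta_pos":[1,0.017,0],"yaw":-0.25,"fingers":0},
  {"delta_pos":[1,0.017,0],"yaw":-0.25,"fingers":0},
  {"delta_pos":[1,0.017,0],"yaw":-0.25,"fingers":0},
])

```text
clock: 21.75
eef_pos: [0.4493, -0.0329, 0.0851]
tool_rot: [0.666, 0.746, -0.001, -0.0]
ft_force: [-0.2, 0.8, 0.1]
grip_width: 0.0489
grasp_force: 63.3
```

```bash
python3 -c "
from h import *
to(.4515,-.0005,-.010,6.5)"
```

```text
at [ 0.4493 -0.0329  0.0851] ey 6.45 j6 1.39 tilt [-0.0012 -0.0005] t 21.75 -> units [0.107 0.02  0.317] yaw -0.001 rows 2.0 0.006090762127836368
```

Gripped this low, the finger tips sit only about 7 mm above the caul's underside and are wider than the tray's inside. I'll lower until they are just above the rim, leaving a fall of 3–5 mm at release, which is harmless.

Emit:
jog_arm([
  {"delta_pos":[0.05,0.01,0],"yaw":0,"fingers":0},
  {"delta_pos":[0.1,0.015,0.05],"yaw":0,"fingers":0},
  {"delta_pos":[0.107,0.015,0.12],"yaw":0,"fingers":0},
  {"delta_pos":[0.107,0.015,0.2],"yaw":0,"fingers":0},
  {"delta_pos":[0.107,0.015,0.27],"yaw":0,"fingers":0},
  {"delta_pos":[0.107,0.015,0.3],"yaw":0,"fingers":0},
  {"delta_pos":[0.107,0.015,0.315],"yaw":0,"fingers":0},
  {"delta_pos":[0.107,0.015,0.315],"yaw":0,"fingers":0},
])

```text
clock: 22.55
eef_pos: [0.4506, -0.0005, -0.009]
tool_rot: [0.667, 0.745, -0.0, -0.0]
ft_force: [0.1, -0.3, -0.6]
grip_width: 0.0486
grasp_force: 63.3
```

```bash
python3 - <<'E'
from h import *
to(.4515,-.0005,-.0235,6.5)
d=snap('side','sd14');w=snap('wrist','w14')
A=np.hstack([cv2.resize(w['image'][120:480,100:540],(400,327)),cv2.resize(d['image'][230:312,230:330],(400,327),interpolation=2)])
cv2.imwrite('pics/c14.png',A[:,:,::-1])
q=cloud(d).reshape(-1,3)
k=(abs(q[:,0]-.45)<.035)&(abs(q[:,1])<.09)&(q[:,2]>.028);print(q[k].min(0),q[k].max(0))
E
```

```text
at [ 0.4506 -0.0005 -0.009 ] ey 6.4 j6 1.46 tilt [-0.0005 -0.0001] t 22.55 -> units [-0.     0.003  0.048] yaw -0.002 rows 0.3 0.011575003812365354
[ 0.41500075 -0.05943652  0.02809247] [0.48492088 0.05185685 0.51195435]
```

View pics/c14.png

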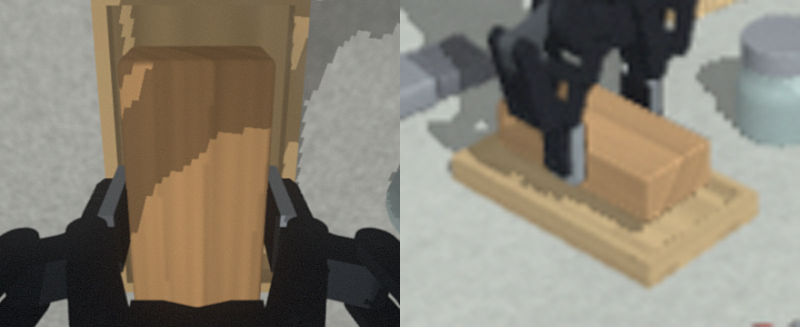

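The caul is over the tray, square to it and a few mm toward -y. Correcting and lowering.

Emit:
jog_arm([
  {"delta_pos":[0.012,0.003,0.015],"yaw":0,"fingers":0},
  {"delta_pos":[0.012,0.003,0.03],"yaw":0,"fingers":0},
  {"delta_pos":[0.012,0.003,0.04],"yaw":0,"fingers":0},
  {"delta_pos":[0.012,0.003,0.045],"yaw":0,"fingers":0},
  {"delta_pos":[0.012,0.003,0.045],"yaw":0,"fingers":0},
])

```text
clock: 23.15
eef_pos: [0.4508, 0.0039, -0.0227]
tool_rot: [0.666, 0.746, -0.0, -0.0]
ft_force: [0.2, -0.5, -1.4]
grip_width: 0.0491
grasp_force: 63.3
```

Emit:
jog_arm([
  {"delta_pos":[0,0,0.004],"yaw":0,"fingers":0},
  {"delta_pos":[0,0,0.007],"yaw":0,"fingers":0},
  {"delta_pos":[0,0,0.007],"yaw":0,"fingers":0},
])

```text
clock: 23.45
eef_pos: [0.4511, 0.0038, -0.0246]
tool_rot: [0.666, 0.746, -0.0, -0.0]
ft_force: [-0.5, 0.1, -1.5]
grip_width: 0.0492
grasp_force: 63.3
```

Emit:
jog_arm([
  {"delta_pos":[0,0,0.003],"yaw":0,"fingers":0},
  {"delta_pos":[0,0,0.005],"yaw":0,"fingers":0},
  {"delta_pos":[0,0,0.005],"yaw":0,"fingers":0},
])

```text
clock: 23.75
eef_pos: [0.451, 0.0038, -0.0261]
tool_rot: [0.666, 0.746, -0.0, -0.0]
ft_force: [-0.1, -0.2, -0.4]
grip_width: 0.0483
grasp_force: 63.3
```

Emit:
jog_arm([
  {"delta_pos":[0,0,0.003],"yaw":0,"fingers":0},
  {"delta_pos":[0,0,0.004],"yaw":0,"fingers":0},
])

```text
clock: 23.95
eef_pos: [0.4511, 0.0038, -0.0273]
tool_rot: [0.666, 0.746, -0.0, -0.0]
ft_force: [0.2, -0.3, -0.4]
grip_width: 0.0487
grasp_force: 63.3
```

The caul is practically on the floor without touching the rim. Open only slightly, rise, then open more.

Emit:
jog_arm([
  {"delta_pos":[0,0,0],"yaw":0,"fingers":0.62},
  {"delta_pos":[0,0,0],"yaw":0,"fingers":0.62},
  {"delta_pos":[0,0,0],"yaw":0,"fingers":0.62},
  {"delta_pos":[0,0,-0.02],"yaw":0,"fingers":0.62},
  {"delta_pos":[0,0,-0.06],"yaw":0,"fingers":0.64},
  {"delta_pos":[0,0,-0.15],"yaw":0,"fingers":0.7},
  {"delta_pos":[0,0,-0.3],"yaw":0,"fingers":0.9},
  {"delta_pos":[0,0,-0.4],"yaw":0,"fingers":0.9},
  {"delta_pos":[0,0,-0.4],"yaw":0,"fingers":0.9},
  {"delta_pos":[0,0,-0.4],"yaw":0,"fingers":0.9},
])

```text
clock: 24.95
eef_pos: [0.4518, 0.0038, 0.0938]
tool_rot: [0.666, 0.746, 0.001, 0.001]
ft_force: [-0.2, 0.5, -0.8]
grip_width: 0.0771
grasp_force: 0.0
```

```bash
python3 - <<'E'
from h import *
d=snap('side','sd15');s=snap('scene','sc15')
for n,c in(('side',d),('scene',s)):
  q=cloud(c).reshape(-1,3)
  k=(abs(q[:,0]-.45)<.05)&(abs(q[:,1])<.09)&(q[:,2]>.029)&(q[:,2]<.045);print(n,'caul',cv2.minAreaRect(np.float32(q[k][:,:2]*1000)),np.percentile(q[k][:,2],[10,50,90]))
to(.42,-.331,.09,-5.2)
E
```

```text
side caul ((450.1236877441406, 4.196659088134766), (53.23208236694336, 116.01439666748047), 5.853379249572754) [0.03219168 0.03467669 0.0361913 ]
scene caul ((451.553466796875, 0.37053680419921875), (56.93273162841797, 117.01799774169922), 7.061041831970215) [0.03002152 0.03240937 0.03549474]
at [0.4501 0.0038 0.0919] ey 6.47 j6 1.47 tilt [-0.0019 -0.    ] t 25.05 -> units [-1.098 -0.225  0.007] yaw 0.259 rows 6.7 1.3588826527531133
```

The caul lies flat, within about 4 mm of the tray's centre. Now the panel.

Emit:
jog_arm([
  {"delta_pos":[-1,-0.225,0],"yaw":0.259,"fingers":0.93},
  {"delta_pos":[-1,-0.225,0],"yaw":0.259,"fingers":0.93},
  {"delta_pos":[-1,-0.225,0],"yaw":0.259,"fingers":0.93},
  {"delta_pos":[-1,-0.225,0],"yaw":0.259,"fingers":0.93},
  {"delta_pos":[-1,-0.225,0],"yaw":0.259,"fingers":0.93},
  {"delta_pos":[-1,-0.225,0],"yaw":0.259,"fingers":0.93},
  {"delta_pos":[-1,-0.225,0],"yaw":0.259,"fingers":0.93},
])

```text
clock: 25.75
eef_pos: [0.4162, -0.3064, 0.0911]
tool_rot: [0.741, 0.672, -0.001, -0.0]
ft_force: [0.6, 0.0, -0.2]
grip_width: 0.0795
grasp_force: 0.0
```

```bash
python3 -c "
from h import *
to(.42,-.331,.03,-5.2)"
```

```text
at [ 0.4162 -0.3064  0.0911] ey -5.56 j6 1.03 tilt [-0.0018 -0.0005] t 25.75 -> units [-0.08   0.021  0.204] yaw -0.008 rows 1.3 0.04159167466859308
```

Emit:
jog_arm([
  {"delta_pos":[-0.08,0.018,0.1],"yaw":0,"fingers":0.93},
  {"delta_pos":[-0.085,0.018,0.2],"yaw":0,"fingers":0.93},
  {"delta_pos":[-0.085,0.018,0.25],"yaw":0,"fingers":0.93},
  {"delta_pos":[-0.085,0.018,0.25],"yaw":0,"fingers":0.93},
  {"delta_pos":[-0.085,0.018,0.25],"yaw":0,"fingers":0.93},
])

```text
clock: 26.25
eef_pos: [0.4203, -0.3267, 0.0169]
tool_rot: [0.738, 0.675, -0.0, -0.001]
ft_force: [1.3, -0.3, 0.0]
grip_width: 0.0797
grasp_force: 0.0
```

```bash
python3 - <<'E'
from h import *
to(.42,-.331,-.039,-5.2)
w=snap('wrist','w16');q=cloud(w).reshape(-1,3)
k=(abs(q[:,0]-.42)<.06)&(abs(q[:,1]+.33)<.09)&(q[:,2]>.011)&(q[:,2]<.021);print('panel',cv2.minAreaRect(np.float32(q[k][:,:2]*1000)))
k=(abs(q[:,0]-.42)<.09)&(abs(q[:,1]+.33)<.03)&(q[:,2]>.03)&(q[:,2]<.09);f=q[k]
for sgn in(1,-1):
  g=f[sgn*(f[:,0]-.42)>0]; z=np.sort(g[:,2]); print(len(g),z[[5,50,200]].round(4),g[:,0].min(),g[:,0].max())
E
```

```text
at [ 0.4203 -0.3267  0.0169] ey -5.15 j6 1.0 tilt [-0.0021  0.0019] t 26.25 -> units [-0.015  0.001  0.186] yaw 0.001 rows 1.1 0.00557260869643887
panel ((421.65850830078125, -328.5372619628906), (140.97816467285156, 62.501991271972656), 84.63868713378906)
3395 [0.0301 0.0308 0.0334] 0.4594435964961131 0.5099246850697924
2764 [0.0631 0.0649 0.068 ] 0.36818996129362475 0.3831580585462575
```

Emit:
jog_arm([
  {"delta_pos":[-0.013,0.002,0.08],"yaw":0,"fingers":0.93},
  {"delta_pos":[-0.013,0.002,0.15],"yaw":0,"fingers":0.93},
  {"delta_pos":[-0.013,0.002,0.18],"yaw":0,"fingers":0.93},
  {"delta_pos":[-0.013,0.002,0.18],"yaw":0,"fingers":0.93},
  {"delta_pos":[-0.013,0.002,0.18],"yaw":0,"fingers":0.93},
])

```text
clock: 26.8
eef_pos: [0.422, -0.3321, -0.0351]
tool_rot: [0.738, 0.675, 0.0, 0.001]
ft_force: [0.8, 0.4, 0.5]
grip_width: 0.0793
grasp_force: 0.0
```

Emit:
jog_arm([
  {"delta_pos":[0,0,0],"yaw":0,"fingers":0.2},
  {"delta_pos":[0,0,0],"yaw":0,"fingers":0},
  {"delta_pos":[0,0,0],"yaw":0,"fingers":0},
  {"delta_pos":[0,0,0],"yaw":0,"fingers":0},
  {"delta_pos":[0,0,0],"yaw":0,"fingers":0},
])

```text
clock: 27.3
eef_pos: [0.4225, -0.3327, -0.0344]
tool_rot: [0.738, 0.674, 0.0, 0.002]
ft_force: [0.8, 0.7, 7.1]
grip_width: 0.0604
grasp_force: 65.5
```

Emit:
jog_arm([
  {"delta_pos":[0,0,-0.02],"yaw":0,"fingers":0},
  {"delta_pos":[0,0,-0.06],"yaw":0,"fingers":0},
  {"delta_pos":[0,0,-0.13],"yaw":0,"fingers":0},
  {"delta_pos":[0,0,-0.22],"yaw":0,"fingers":0},
  {"delta_pos":[0,0,-0.32],"yaw":0,"fingers":0},
  {"delta_pos":[0,0,-0.4],"yaw":0,"fingers":0},
  {"delta_pos":[0,0,-0.45],"yaw":0,"fingers":0},
  {"delta_pos":[0,0,-0.45],"yaw":0,"fingers":0},
])

```text
clock: 28.1
eef_pos: [0.4229, -0.3331, 0.1022]
tool_rot: [0.738, 0.674, 0.0, 0.003]
ft_force: [1.1, 0.1, -1.0]
grip_width: 0.0598
grasp_force: 64.9
```

```bash
python3 - <<'E'
from h import *
to(.651,.195,.10,-2.4)
d=snap('side','sd17')
A=cv2.resize(d['image'][220:420,300:480],(540,600));cv2.imwrite('pics/c17.png',A[:,:,::-1])
E
```

```text
at [ 0.4229 -0.3331  0.1022] ey -5.19 j6 0.99 tilt [ 0.0048 -0.0038] t 28.1 -> units [1.822 0.598 0.004] yaw -0.062 rows 11.5 0.324413312546347
```

View pics/c17.png

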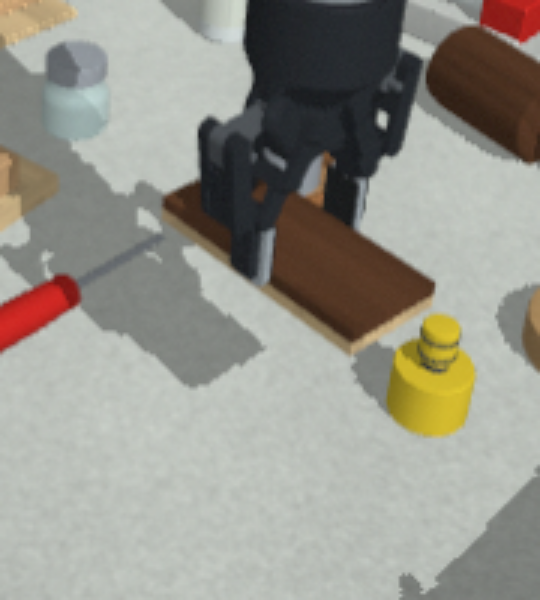

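The panel is held level and clear of the yellow decoy. Carrying it high over the jar to the rack, in two legs.

Emit:
jog_arm([
  {"delta_pos":[0.1,0.033,0],"yaw":0,"fingers":0},
  {"delta_pos":[0.22,0.07,0],"yaw":-0.03,"fingers":0},
  {"delta_pos":[0.36,0.12,0],"yaw":-0.06,"fingers":0},
  {"delta_pos":[0.5,0.16,0],"yaw":-0.06,"fingers":0},
  {"delta_pos":[0.64,0.21,0],"yaw":-0.06,"fingers":0},
  {"delta_pos":[0.78,0.255,0],"yaw":-0.06,"fingers":0},
  {"delta_pos":[0.9,0.295,0],"yaw":-0.06,"fingers":0},
  {"delta_pos":[0.97,0.32,0],"yaw":-0.06,"fingers":0},
  {"delta_pos":[1,0.33,0],"yaw":-0.06,"fingers":0},
])

```text
clock: 29.05
eef_pos: [0.5465, -0.0396, 0.0973]
tool_rot: [0.721, 0.693, -0.001, -0.001]
ft_force: [-0.3, 0.6, -1.6]
grip_width: 0.0602
grasp_force: 64.9
```

Emit:
jog_arm([
  {"delta_pos":[0.1,0.033,0],"yaw":0,"fingers":0},
  {"delta_pos":[0.22,0.07,0],"yaw":0,"fingers":0},
  {"delta_pos":[0.36,0.12,0],"yaw":0,"fingers":0},
  {"delta_pos":[0.5,0.16,0],"yaw":0,"fingers":0},
  {"delta_pos":[0.62,0.2,0],"yaw":0,"fingers":0},
  {"delta_pos":[0.72,0.22,0],"yaw":0,"fingers":0},
  {"delta_pos":[0.78,0.23,0],"yaw":0,"fingers":0},
  {"delta_pos":[0.78,0.23,0],"yaw":0,"fingers":0},
  {"delta_pos":[0.78,0.23,0],"yaw":0,"fingers":0},
])

```text
clock: 29.95
eef_pos: [0.6252, 0.1878, 0.0975]
tool_rot: [0.722, 0.692, -0.001, -0.0]
ft_force: [-0.0, -0.1, -1.1]
grip_width: 0.0598
grasp_force: 64.9
```

```bash
python3 - <<'E'
from h import *
to(.651,.196,.02,-2.4)
E
```

```text
at [0.6252 0.1878 0.0975] ey -2.5 j6 1.91 tilt [-0.0023 -0.0015] t 29.95 -> units [0.031 0.085 0.258] yaw -0.002 rows 1.6 0.011692687980611917
```

Emit:
jog_arm([
  {"delta_pos":[0.02,0.05,0],"yaw":0,"fingers":0},
  {"delta_pos":[0.022,0.085,0.05],"yaw":0,"fingers":0},
  {"delta_pos":[0.022,0.085,0.13],"yaw":0,"fingers":0},
  {"delta_pos":[0.022,0.085,0.2],"yaw":0,"fingers":0},
  {"delta_pos":[0.022,0.085,0.24],"yaw":0,"fingers":0},
  {"delta_pos":[0.022,0.085,0.26],"yaw":0,"fingers":0},
  {"delta_pos":[0.022,0.085,0.26],"yaw":0,"fingers":0},
  {"delta_pos":[0.022,0.085,0.26],"yaw":0,"fingers":0},
])

```text
clock: 30.75
eef_pos: [0.6524, 0.1943, 0.0217]
tool_rot: [0.722, 0.691, 0.001, 0.0]
ft_force: [-0.3, -0.4, 0.2]
grip_width: 0.0601
grasp_force: 65.0
```

```bash
python3 - <<'E'
from h import *
to(.651,.193,-.012,-2.4)
d=snap('side','sd18');s=snap('scene','sc18');w=snap('wrist','w18')
for n,c in(('side',d),('scene',s),('w',w)):
  q=cloud(c).reshape(-1,3);R=c['image'].reshape(-1,3).astype(int)
  k=(abs(q[:,0]-.651)<.06)&(abs(q[:,1]-.195)<.1)&(q[:,2]>.062)&(q[:,2]<.078)&(R[:,0]>R[:,2]*1.3);print(n,'panel',cv2.minAreaRect(np.float32(q[k][:,:2]*1000)),np.median(q[k][:,2]))
E
```

```text
at [0.6524 0.1943 0.0217] ey -2.5 j6 1.9 tilt [0.0014 0.0003] t 30.75 -> units [-0.005 -0.005  0.112] yaw -0.002 rows 0.7 0.011919407076444455
side panel ((649.5947875976562, 195.83187866210938), (145.24822998046875, 64.98831176757812), 88.0376968383789) 0.07222114153270587
scene panel ((656.7835693359375, 189.34844970703125), (140.3686981201172, 68.97705841064453), 84.07774353027344) 0.07075726700139484
w panel ((653.8643798828125, 204.23287963867188), (129.21051025390625, 62.544715881347656), 87.72998809814453) 0.07183587807547152
```

Emit:
jog_arm([
  {"delta_pos":[0,-0.002,0.05],"yaw":0,"fingers":0},
  {"delta_pos":[0,-0.002,0.085],"yaw":0,"fingers":0},
  {"delta_pos":[0,-0.002,0.1],"yaw":0,"fingers":0},
  {"delta_pos":[0,-0.002,0.108],"yaw":0,"fingers":0},
  {"delta_pos":[0,-0.002,0.108],"yaw":0,"fingers":0},
])

```text
clock: 31.4
eef_pos: [0.651, 0.1944, -0.0118]
tool_rot: [0.722, 0.692, -0.0, -0.0]
ft_force: [-0.8, 0.8, -1.0]
grip_width: 0.0599
grasp_force: 65.0
```

Emit:
jog_arm([
  {"delta_pos":[0,0,0.004],"yaw":0,"fingers":0},
  {"delta_pos":[0,0,0.006],"yaw":0,"fingers":0},
  {"delta_pos":[0,0,0.006],"yaw":0,"fingers":0},
])

```text
clock: 31.7
eef_pos: [0.6513, 0.1945, -0.0131]
tool_rot: [0.722, 0.692, 0.0, 0.0]
ft_force: [-0.9, -0.8, -0.9]
grip_width: 0.0604
grasp_force: 65.0
```

Emit:
jog_arm([
  {"delta_pos":[0,0,0.003],"yaw":0,"fingers":0},
  {"delta_pos":[0,0,0.004],"yaw":0,"fingers":0},
])

```text
clock: 31.9
eef_pos: [0.6513, 0.1945, -0.0143]
tool_rot: [0.722, 0.692, 0.0, 0.0]
ft_force: [0.2, 0.4, 1.7]
grip_width: 0.0603
grasp_force: 65.2
```

Emit:
jog_arm([
  {"delta_pos":[0,0,0.003],"yaw":0,"fingers":0},
  {"delta_pos":[0,0,0.003],"yaw":0,"fingers":0},
])

```text
clock: 32.1
eef_pos: [0.6513, 0.1944, -0.0143]
tool_rot: [0.722, 0.692, 0.0, 0.0]
ft_force: [-2.6, 0.0, 4.8]
grip_width: 0.0603
grasp_force: 65.6
```

The panel rests on the battens. Release and rise.

Emit:
jog_arm([
  {"delta_pos":[0,0,0],"yaw":0,"fingers":0.9},
  {"delta_pos":[0,0,0],"yaw":0,"fingers":0.9},
  {"delta_pos":[0,0,0],"yaw":0,"fingers":0.9},
  {"delta_pos":[0,0,0],"yaw":0,"fingers":0.9},
  {"delta_pos":[0,0,-0.1],"yaw":0,"fingers":0.9},
  {"delta_pos":[0,0,-0.25],"yaw":0,"fingers":0.9},
  {"delta_pos":[0,0,-0.4],"yaw":0,"fingers":0.9},
  {"delta_pos":[0,0,-0.5],"yaw":0,"fingers":0.9},
  {"delta_pos":[0,0,-0.5],"yaw":0,"fingers":0.9},
  {"delta_pos":[0,0,-0.5],"yaw":0,"fingers":0.9},
])

```text
clock: 33.1
eef_pos: [0.6517, 0.1946, 0.1355]
tool_rot: [0.722, 0.692, 0.001, 0.001]
ft_force: [-0.9, 0.3, 0.1]
grip_width: 0.0768
grasp_force: 0.0
```

```bash
python3 - <<'E'
from h import *
d=snap('side','sd19');s=snap('scene','sc19')
for n,c in(('side',d),('scene',s)):
  q=cloud(c).reshape(-1,3)
  k=(abs(q[:,0]-.651)<.06)&(abs(q[:,1]-.195)<.1)&(q[:,2]>.03)&(q[:,2]<.042);print(n,'panel',cv2.minAreaRect(np.float32(q[k][:,:2]*1000)),np.median(q[k][:,2]))
  for x,y,h in((.43,.354,.064),(.632,-.174,.072),(.575,-.007,.062)):
    k=(np.hypot(q[:,0]-x,q[:,1]-y)<.03)&(q[:,2]>h-.005)&(q[:,2]<h+.005);print(n,q[k].mean(0).round(4),k.sum())
  k=(abs(q[:,0]-.45)<.05)&(abs(q[:,1])<.09)&(q[:,2]>.029)&(q[:,2]<.045);print(n,'caul',cv2.minAreaRect(np.float32(q[k][:,:2]*1000)))
print(bot.job_done())
E
```

```text
side panel ((650.8386840820312, 196.57980346679688), (146.2205047607422, 66.94722747802734), 88.38246154785156) 0.03649820541267662
side [0.4277 0.3509 0.0633] 28
side [ 0.6295 -0.1726  0.0715] 64
side [ 0.5707 -0.012   0.0621] 207
side caul ((449.9934387207031, 5.321876525878906), (53.70600509643555, 114.88455200195312), 7.391528129577637)
scene panel ((651.3184204101562, 193.36366271972656), (146.15814208984375, 69.37527465820312), 87.45869445800781) 0.03454213543765472
scene [nan nan nan] 0
scene [ 0.6325 -0.1749  0.0705] 49
scene [ 0.5748 -0.0148  0.0608] 173
scene caul ((452.6136779785156, 0.4145660400390625), (55.84412384033203, 116.92182159423828), 7.179027080535889)
the job is handed in; nothing more can be done
None<stdin>:7: RuntimeWarning: Mean of empty slice.
  ret = um.true_divide(
```

The job is handed in at about 33 s: both weights stand in their own saucers, the caul lies flat in the tray, and the panel lies centred and square on the battens. In the last camera check each was within about 5 mm of its place; no verdict was returned, the small weight was seen only from the side camera, and the reported tool height was about 39 mm too low, so I set heights from the images.

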